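# Clear the leather slugs out of the jammed tube punches

## Robot

A 6-joint arm with a two-finger parallel gripper is mounted at the origin on a cart in front of the work surface, level with it; the furniture and walls round the work are solid. World frame = base frame: x ahead of the robot, y to its left, z up, the work surface at z = 0. Lengths are in m, angles in rad, forces in N, time in s.
With the tool pointing down it reaches from about 0.35 to 0.975 m from the base axis. Payload 4.9 kg.
Tool frame: the origin (TCP) lies midway between the tips of the shut fingers; the grasp point (between the pads) lies ctrl.grip_depth behind it (ctrl.grip_depth is the distance from the TCP to the grasp point, in m); z points along the fingers, y is the line along which they close (so a half turn about z gives the same grasp; the last joint's range is limited). The gripper opens to 85 mm and grips with 20 to 120 N. Pads are 22 mm wide; open, the fingers measure 114 mm over their backs; the gripper's body (76 mm by 85 mm) begins 54 mm behind the grasp point. The pads swing forward as they close: fully open they stand 13 mm farther back than shut.
Start: joints at [-1.419, 0.053, 1.613, -0, 1.476, -0.119], TCP at [0.167, -0.602, 0.193] pointing down, gripper open.
Joint ranges: [-3.01, 3.01], [-1.01, 2.22], [0.06, 2.58], [-1.02, 4.17], [0.09, 2.62], [-3.14, 3.14]. Speed limits (rad/s): [2.57, 2.57, 3.14, 3.14, 3.14, 3.14].

## Interface

Orientations are given as a rotation vector (axis times angle).
In Python, from station import ctrl, get_image, camera_model gives the robot as it stands. The module is installed in compiled form; this text tells all that it offers.
- The arm moves only by the shell command python3 -m crank 'ROWS' [FORCE]. ROWS is JSON, a list of rows, each a list of 7 numbers: the shift along the tool's x, y, z in mm, then the turn, a rotation vector about the tool's x, y, z in rad, then the opening, from -1 (shut) to 1 (fully open). A call has exactly 10 rows; each row shifts and turns the commanded pose from where the row before left it, along the tool's axes as they then stand; what a row does not reach is not made up. A row lasts 1/12 s, in which the tool goes at most 41.7 mm and 7.16 degrees, less where a joint would pass 70% of its speed; a pose out of reach is approached as far as the arm can. A call with a gripper value outside its range is refused whole. The fingers move at their own pace and stop on an object; FORCE is the grip in N (left out, the last holds). Time passes only in rows, so rows that do not move let the fingers close, or fill a call up. It gives the time, the measured TCP pose, the force, the opening and the grip force at its end, in the units of the state.
- ctrl.get_obs(): the state, without advancing time (a new reading comes with each control period).
- get_image(name): name is "scene" or "top" or "wrist"; returns the picture (400x640x3 uint8, red, green, blue); there is no depth.
- camera_model(name): a dict with "vertical_fov" (degrees; the focal length in pixels is half the picture's height over the tangent of half this angle, whatever the lens; pixels are square), "cx", "cy" (the principal point, pixels), "k1" (the pictures are not rectified: a ray, as slopes to the right and down, at radius r is drawn at 1 + k1 r^2 times it, then the intrinsics apply), "R" (3x3) and "t" (3): a world point X has camera coordinates R X + t; the wrist camera has in their place "hand_eye" (4x4, takes a point from camera to tool coordinates, whose origin is the TCP and whose axes are the flange's). Camera axes: x right, y down, z forward; pixel columns grow to the right and rows downward; lengths in m; the calibration is good to about 2 mm. A picture is of the moment at which its call begins: read the wrist's pose just before it. camera_model takes no time and is no camera call.
- ctrl.finish_job(): hands the job in; it is judged then, once.
The state is a dict: "t": time; "q": joint angles; "dq": joint speeds; "effort": joint torques, N m; "tool_pos": TCP position; "tool_rot": TCP orientation; "contact_force": force on the tool from outside, world axes, zero at the start; "wrist_torque": the same for the moment, N m; "opening": finger opening in m; "grip_force": force on a finger pad.
Only numpy, scipy, OpenCV 4.12 (cv2) and the standard library are available. Lean on these libraries where they do the work, as an engineer would, in place of code of your own. Each camera call takes 0.05 s, during which the arm holds its last target. There are 200 camera calls.

## Task

Two or all of the three tube punches on the bench are jammed with a slug of packed leather: lay every jammed one in a notch of the knock-out block, cutting mouth to the open side and struck end towards the slotted steel stop (a clear one may go there too). When they are all in, take the push rod by its wooden handle and push it through each from the mouth, so that the slug drops past the stop into the grey scrap tray. Then put the rod back in its own notch on the block and lay all three punches in notches of the sloping rack, struck end down towards the lip, leaving the other things on the bench alone.

Things in the scene. Friction and masses are not known exactly. Their poses are not given: they have to be found in the camera images.
- knockout_block: Knock-out block, fixed: dark base board 125 x 245 x 14 mm, two light cross rails with V notches, steel stop. Origin on the bench under the middle punch place. x: pushing direction, towards the stop; y: across the notches; z up. Rails 14 mm thick at x = -34 and +34 mm, tops at z = 46 mm; between them 54 mm of open space for fingers down to z = 14 mm. The side x < -62 mm is open.
- block_place (a point): Centre of a punch lying in the block's middle place, 48 mm up; axes as the block's. The other two places are 66 mm either side of it along y; any punch may use any place. Notches are 90 degree Vs, 44 mm wide. Here the struck end is 2 mm short of the stop; a punch may lie up to 20 mm further back.
- stop_slot (a point): Middle of the near face of the slotted steel stop behind the middle place, on the punch axis: 54.5 mm in x from block_place. The stop is 5 mm thick, up to z = 66 mm, with a slot 26 mm wide, open at the top, bottom at z = 34 mm, behind each place: slugs pass, punches do not.
- rod_notch (a point): Where the handle's middle is when the rod lies in its own small V notches: x = -105, y = +116, z = 46 mm in the block's frame, axes as the block's, tip towards +x. The handle overhangs the block's open side, over the bare bench.
- scrap_tray: Grey open tray behind the stop, fixed, 100 x 205 mm, 28 mm high, floor and walls 3 mm. Origin: centre of its underside; axes about as the block's. It begins 3 to 7 mm behind the stop's far face.
- punch_rack: Sloping rack, fixed: base 150 x 215 x 14 mm, two notched rails like the block's (14 mm thick, 34 mm either side of the middle, open between), tilted 10 degrees, and a wooden lip at the low end. Origin: centre of the base's underside. x: level, towards the low end (the lip); y: across the notches; z up.
- rack_place (a point): Centre of a punch lying in the rack's middle place, 55 mm up, axes level as the rack's; the other two places are 66 mm either side along y; any punch may use any place. A punch there slopes 10 degrees with its struck end (its +x) low, 4 mm short of the lip.
- rod_grip (a point): Middle of the push rod's dark wooden handle, on its axis. The handle is octagonal, 18 mm across flats, 90 mm long. x: along the rod, towards the tip. The rod weighs 0.14 kg and balances 91 mm ahead of this point.
- rod_tip (a point): Tip of the rod: 200 mm from the handle's middle; the steel bar, 14 mm thick, is bare from 53 mm to 200 mm.
- punch_0_center (a point): Centre of the tube punch with the red band near its struck end: dark octagonal steel tube, 34 mm across flats, 105 mm long, 0.24 to 0.38 kg, bore 22 mm all through; the last 18 mm at the mouth taper to a thin edge. x: along the axis, from the mouth to the struck end. On the bench it lies on a flat with its centre 17 mm up.
- punch_0_mouth (a point): Centre of the cutting mouth of the red-banded punch, 52.5 mm from its centre; the rod goes in here.
- slug_0_center (a point): Centre of the brown leather slug stuck inside the red-banded punch: 21 mm across, 30 mm long, 10 to 30 mm from the punch's middle towards the mouth at the start; x as the punch's. It gives way to a firm push along the bore (about 3 to 8 N) and drops once it is clear of the stop. Absent (None from the start) if this punch is clear.
- punch_1_center (a point): Centre of the tube punch with the yellow band near its struck end: dark octagonal steel tube, 34 mm across flats, 105 mm long, 0.24 to 0.38 kg, bore 22 mm all through; the last 18 mm at the mouth taper to a thin edge. x: along the axis, from the mouth to the struck end. On the bench it lies on a flat with its centre 17 mm up.
- punch_1_mouth (a point): Centre of the cutting mouth of the yellow-banded punch, 52.5 mm from its centre; the rod goes in here.
- slug_1_center (a point): Centre of the brown leather slug stuck inside the yellow-banded punch: 21 mm across, 30 mm long, 10 to 30 mm from the punch's middle towards the mouth at the start; x as the punch's. It gives way to a firm push along the bore (about 3 to 8 N) and drops once it is clear of the stop. Absent (None from the start) if this punch is clear.
- punch_2_center (a point): Centre of the tube punch with the blue band near its struck end: dark octagonal steel tube, 34 mm across flats, 105 mm long, 0.24 to 0.38 kg, bore 22 mm all through; the last 18 mm at the mouth taper to a thin edge. x: along the axis, from the mouth to the struck end. On the bench it lies on a flat with its centre 17 mm up.
- punch_2_mouth (a point): Centre of the cutting mouth of the blue-banded punch, 52.5 mm from its centre; the rod goes in here.
- slug_2_center (a point): Centre of the brown leather slug stuck inside the blue-banded punch: 21 mm across, 30 mm long, 10 to 30 mm from the punch's middle towards the mouth at the start; x as the punch's. It gives way to a firm push along the bore (about 3 to 8 N) and drops once it is clear of the stop. Absent (None from the start) if this punch is clear.
- paste_jar: Bystander: white and green jar, 69 mm wide, 73 mm high; origin under its centre.
- glue_tin_red: Bystander: red and silver round tin, 89 mm wide, 76 mm high; origin under its centre.
- pincers: Bystander: green-handled pliers lying flat, 186 mm long along its y; origin on the bench under its middle.

How it is judged:
On the way, in this order (a step that is already met when the one before it is completed fails the run):
1. every jammed punch, its slug still inside, lies in a notch of the knock-out block, mouth to the open side (z of slug_0_center in the frame of knockout_block between 0.041 and 0.053 m and (y of slug_0_center in the frame of knockout_block between -0.073 and -0.059 m or y of slug_0_center in the frame of knockout_block between -0.007 and 0.007 m or y of slug_0_center in the frame of knockout_block between 0.059 and 0.073 m) and x of stop_slot in the frame of slug_0_center between 0.045 and 0.115 m and angle between the x axis of each of slug_0_center, slug_1_center, slug_2_center and the x axis of knockout_block, either way round below 0.1 rad and z of slug_1_center in the frame of knockout_block between 0.041 and 0.053 m and (y of slug_1_center in the frame of knockout_block between -0.073 and -0.059 m or y of slug_1_center in the frame of knockout_block between -0.007 and 0.007 m or y of slug_1_center in the frame of knockout_block between 0.059 and 0.073 m) and x of stop_slot in the frame of slug_1_center between 0.045 and 0.115 m and z of slug_2_center in the frame of knockout_block between 0.041 and 0.053 m and (y of slug_2_center in the frame of knockout_block between -0.073 and -0.059 m or y of slug_2_center in the frame of knockout_block between -0.007 and 0.007 m or y of slug_2_center in the frame of knockout_block between 0.059 and 0.073 m) and x of stop_slot in the frame of slug_2_center between 0.045 and 0.115 m), for 0.2 s.
2. every slug is in the scrap tray (x of slug_0_center in the frame of scrap_tray between -0.05 and 0.05 m and y of slug_0_center in the frame of scrap_tray between -0.1025 and 0.1025 m and z of each of slug_0_center, slug_1_center, slug_2_center in the frame of scrap_tray below 0.035 m and x of slug_1_center in the frame of scrap_tray between -0.05 and 0.05 m and y of slug_1_center in the frame of scrap_tray between -0.1025 and 0.1025 m and x of slug_2_center in the frame of scrap_tray between -0.05 and 0.05 m and y of slug_2_center in the frame of scrap_tray between -0.1025 and 0.1025 m), for 0.2 s.
At the end, for the whole second after the job is handed in: Every slug in the scrap tray; every punch at rest in a notch of the sloping rack (centre at most 25 mm up the slope from a rack place and 6 mm across, slope within 5 degrees, struck end low); the rod in its notch on the block within 25 mm, handle on the open side (all of step 2 and x of punch_0_center in the frame of punch_rack between -0.025 and 0.012 m and z of punch_0_center in the frame of punch_rack between 0.049 and 0.064 m and (y of punch_0_center in the frame of punch_rack between -0.072 and -0.06 m or y of punch_0_center in the frame of punch_rack between -0.006 and 0.006 m or y of punch_0_center in the frame of punch_rack between 0.06 and 0.072 m) and angle between punch_0_center's own x axis and vertical between 1.658 and 1.832 rad and x of punch_0_mouth in the frame of punch_rack between -0.085 and -0.03 m and angle between the x axis of each of punch_0_center, punch_1_center, punch_2_center and the x axis of punch_rack, either way round below 0.27 rad and x of punch_1_center in the frame of punch_rack between -0.025 and 0.012 m and z of punch_1_center in the frame of punch_rack between 0.049 and 0.064 m and (y of punch_1_center in the frame of punch_rack between -0.072 and -0.06 m or y of punch_1_center in the frame of punch_rack between -0.006 and 0.006 m or y of punch_1_center in the frame of punch_rack between 0.06 and 0.072 m) and angle between punch_1_center's own x axis and vertical between 1.658 and 1.832 rad and x of punch_1_mouth in the frame of punch_rack between -0.085 and -0.03 m and x of punch_2_center in the frame of punch_rack between -0.025 and 0.012 m and z of punch_2_center in the frame of punch_rack between 0.049 and 0.064 m and (y of punch_2_center in the frame of punch_rack between -0.072 and -0.06 m or y of punch_2_center in the frame of punch_rack between -0.006 and 0.006 m or y of punch_2_center in the frame of punch_rack between 0.06 and 0.072 m) and angle between punch_2_center's own x axis and vertical between 1.658 and 1.832 rad and x of punch_2_mouth in the frame of punch_rack between -0.085 and -0.03 m and x of rod_grip in the frame of knockout_block between -0.13 and -0.08 m and y of rod_grip in the frame of knockout_block between 0.108 and 0.124 m and z of rod_grip in the frame of knockout_block between 0.04 and 0.052 m and x of rod_tip in the frame of knockout_block between 0.05 and 0.13 m and angle between the x axis of rod_grip and the x axis of knockout_block, either way round below 0.06 rad); the robot touches nothing.
It fails at once if the paste jar is disturbed (distance of paste_jar from where it was at the start of the episode above 0.04 m or angle between paste_jar's own z axis and vertical above 0.5 rad).
It fails at once if the glue tin red is disturbed (distance of glue_tin_red from where it was at the start of the episode above 0.04 m or angle between glue_tin_red's own z axis and vertical above 0.5 rad).
It fails at once if the pincers is disturbed (distance of pincers from where it was at the start of the episode above 0.04 m or angle between pincers's own z axis and vertical above 0.5 rad).
Of slug_0, slug_1, slug_2 only 2 to 3 are there at a start; the rules pass over those that are not, and their reading is None.
At some moment in a run one of punch_0, punch_1, punch_2 may be knocked a few centimetres aside while the robot is not near it.
Once in a run the grip may slacken for a moment while it holds something.
It also fails if it takes over 210 s, if anything falls off the work surface, if the arm or the gripper's body presses on something with over 40 N, if the wrist force passes 120 N, or if a joint passes its speed limit or range.

## Working session

There is one attempt and no reset: what is moved stays moved. The work goes in short steps, Python scripts to look and compute and a shell command to move; the robot and the scene stay as the last step left them, time stands still between calls to the robot, and variables do not carry over. Pictures are saved under pics/ and viewed, at most 14 in all, crops included, and the job is handed in when it is done.

```bash
mkdir -p pics; cat > h.py <<'E'
import numpy as np, cv2
from station import ctrl, get_image, camera_model
from scipy.spatial.transform import Rotation as R
def cam(name,obs=None):
    m=camera_model(name); f=200/np.tan(np.radians(m["vertical_fov"])/2)
    if name=="wrist":
        o=obs or ctrl.get_obs(); T=np.eye(4); T[:3,:3]=R.from_rotvec(o["tool_rot"]).as_matrix(); T[:3,3]=o["tool_pos"]
        C=T@np.array(m["hand_eye"]); Rc=C[:3,:3].T; t=-Rc@C[:3,3]
    else: Rc=np.array(m["R"]); t=np.array(m["t"])
    return dict(f=f,cx=m["cx"],cy=m["cy"],k=m["k1"],R=Rc,t=t)
def ray(c,p):
    d=(np.array(p,float)-[c["cx"],c["cy"]])/c["f"]; s=d.copy()
    for _ in range(30): s=d/(1+c["k"]*(s@s))
    v=c["R"].T@np.array([s[0],s[1],1]); return -c["R"].T@c["t"], v/np.linalg.norm(v)
def plane(c,p,z):
    o,v=ray(c,p); return o+v*(z-o[2])/v[2]
def proj(c,X):
    x=c["R"]@np.array(X,float)+c["t"]; s=x[:2]/x[2]; s=s*(1+c["k"]*(s@s)); return s*c["f"]+[c["cx"],c["cy"]]
def tri(rays):
    A=np.zeros((3,3)); b=np.zeros(3)
    for o,v in rays: P=np.eye(3)-np.outer(v,v); A+=P; b+=P@o
    X=np.linalg.solve(A,b); return X,[np.linalg.norm((np.eye(3)-np.outer(v,v))@(X-o)) for o,v in rays]
def snap(name,fn):
    o=ctrl.get_obs(); im=get_image(name); cv2.imwrite("pics/"+fn+".png",im[:,:,::-1]); return im,cam(name,o)
def delta(o,pos,rotvec=None):
    "tool-axis shift in mm and turn to reach pos"
    Rt=R.from_rotvec(o["tool_rot"]); d=Rt.inv().apply(np.array(pos)-o["tool_pos"])*1000
    w=(Rt.inv()*R.from_rotvec(rotvec)).as_rotvec() if rotvec is not None else None
    return d.round(1), w
E
python3 - <<'E'
from h import *
snap("scene","s0");snap("top","t0")
a=cv2.imread("pics/s0.png");b=cv2.imread("pics/t0.png")
o=ctrl.get_obs();print({k:np.round(v,3) for k,v in o.items()},ctrl.grip_depth)
for n in("scene","top","wrist"):
  c=cam(n);print(n,c["f"],c["cx"],c["cy"],c["k"],-c["R"].T@c["t"],c["R"].T[:,2])
E
```

```text
{'t': np.float64(0.1), 'q': array([-1.419,  0.053,  1.614,  0.   ,  1.476, -0.119]), 'dq': array([-0.003, -0.   , -0.003,  0.001, -0.   , -0.001]), 'effort': array([-1.0000e-03, -3.9490e+01, -3.7137e+01, -0.0000e+00,  4.0000e-03,
       -0.0000e+00]), 'tool_pos': array([ 0.167, -0.602,  0.191]), 'tool_rot': array([-3.111, -0.424, -0.   ]), 'contact_force': array([-0.859,  0.464, -0.828]), 'wrist_torque': array([-0.023, -0.025, -0.007]), 'grip_force': np.float64(0.0), 'opening': np.float64(0.085)} 0.0187
scene 390.3146795332137 323.17476241298766 200.02100741580242 0.01571046531400085 [0.23143766 0.619112   0.7497882 ] [ 0.33005856 -0.65445329 -0.68025895]
top 399.97412750697066 323.8994654145969 201.0818620704329 -0.0013717964519222574 [ 0.4303274  -0.04082712  0.99982968] [ 0.14178965  0.00347444 -0.98989071]
wrist 322.34451348090295 318.58082731265506 199.9455360764787 0.020424090556450916 [ 0.24473808 -0.57929958  0.37214719] [-0.30105705 -0.08139235 -0.95012628]
```

View pics/s0.png

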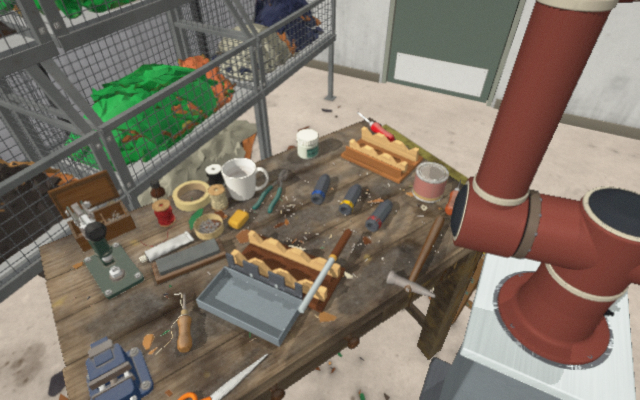

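View pics/t0.png

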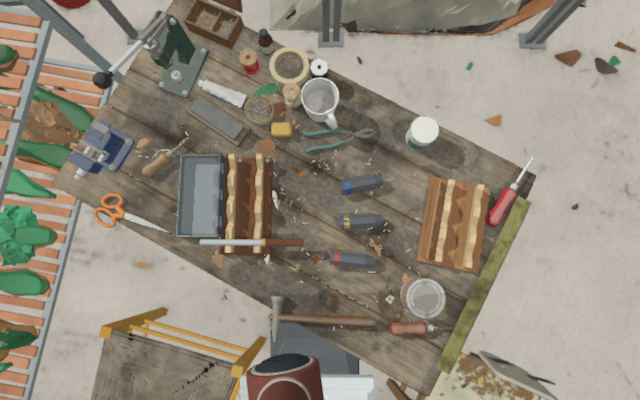

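```bash
python3 - <<'E'
from h import *
b=cv2.imread("pics/t0.png")[130:310,170:490];cv2.imwrite("pics/t0c.png",cv2.resize(b,None,fx=2.5,fy=2.5,interpolation=cv2.INTER_CUBIC))
a=cv2.imread("pics/s0.png")[120:345,190:460];cv2.imwrite("pics/s0c.png",cv2.resize(a,None,fx=2.6,fy=2.6,interpolation=cv2.INTER_CUBIC))
c=cam("top")
for p in [(340,184),(385,184),(340,222),(385,222),(330,260),(375,260)]: print(p,plane(c,p,.017).round(3))
for p in [(455,224),(248,204)]: print(p,plane(c,p,.04).round(3))
E
```

```text
(340, 184) [ 0.615 -0.077  0.017]
(385, 184) [ 0.616 -0.189  0.017]
(340, 222) [ 0.519 -0.078  0.017]
(385, 222) [ 0.521 -0.188  0.017]
(330, 260) [ 0.427 -0.054  0.017]
(375, 260) [ 0.428 -0.163  0.017]
(455, 224) [ 0.515 -0.353  0.04 ]
(248, 204) [0.559 0.146 0.04 ]
```

View pics/t0c.png

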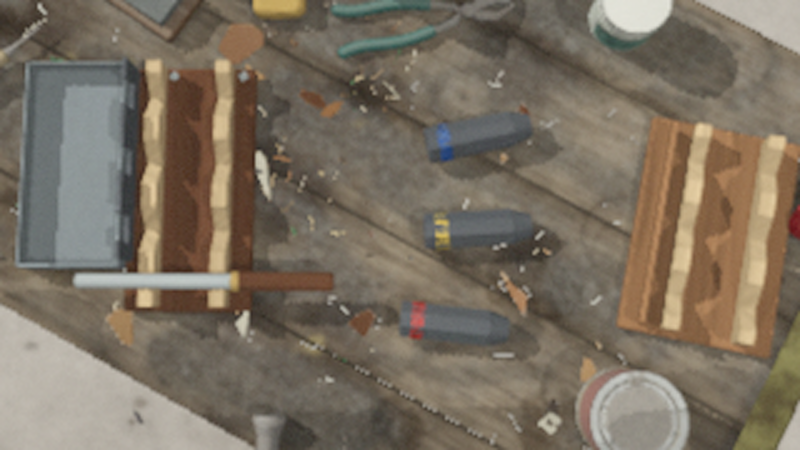

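View pics/s0c.png

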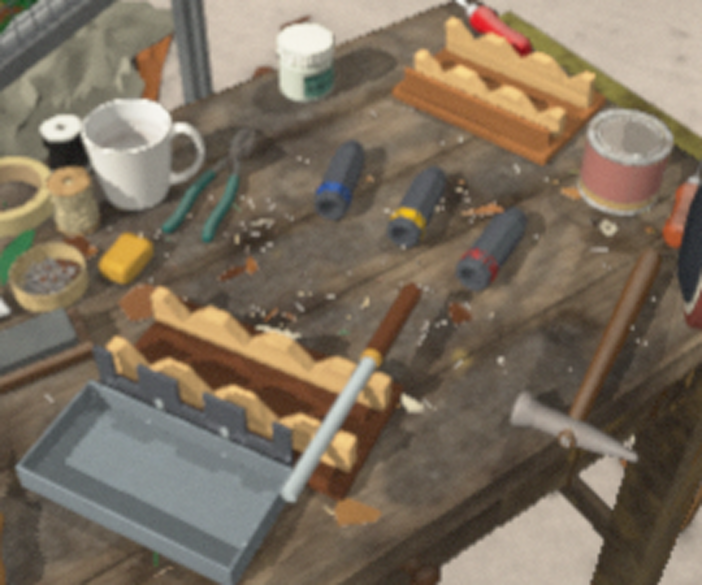

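```bash
cat >> h.py <<'E'
def down(yaw): return np.pi*np.array([np.cos(yaw/2),np.sin(yaw/2),0])
def rows(pos,rotvec,N):
    "same row N times reaching pos, rotvec"
    o=ctrl.get_obs(); Rt=R.from_rotvec(o["tool_rot"]); D=Rt.inv().apply(np.array(pos)-o["tool_pos"])*1000
    w=(Rt.inv()*R.from_rotvec(rotvec)).as_rotvec()/N
    S=sum(R.from_rotvec(k*w).as_matrix() for k in range(N)); return np.linalg.solve(S,D).round(1).tolist(),w.round(4).tolist()
E
python3 -c "
from h import *
print(rows([.5,-.05,.28],down(1.5708),20)); print(cam('wrist')['R']@R.from_rotvec(ctrl.get_obs()['tool_rot']).as_matrix())"
```

```text
([34.3, -4.8, -4.4], [-0.0001, -0.0001, -0.065])
[[ 1.07274070e-04  9.99999929e-01  3.61686320e-04]
 [-9.50044832e-01  2.14802336e-04 -3.12113395e-01]
 [-3.12113450e-01 -3.10136545e-04  9.50044787e-01]]
```

```bash
python3 -m crank '[[34.3,-4.8,-4.4,0,0,-0.065,1],[34.3,-4.8,-4.4,0,0,-0.065,1],[34.3,-4.8,-4.4,0,0,-0.065,1],[34.3,-4.8,-4.4,0,0,-0.065,1],[34.3,-4.8,-4.4,0,0,-0.065,1],[34.3,-4.8,-4.4,0,0,-0.065,1],[34.3,-4.8,-4.4,0,0,-0.065,1],[34.3,-4.8,-4.4,0,0,-0.065,1],[34.3,-4.8,-4.4,0,0,-0.065,1],[34.3,-4.8,-4.4,0,0,-0.065,1]]' 80
python3 -m crank '[[34.3,-4.8,-4.4,0,0,-0.065,1],[34.3,-4.8,-4.4,0,0,-0.065,1],[34.3,-4.8,-4.4,0,0,-0.065,1],[34.3,-4.8,-4.4,0,0,-0.065,1],[34.3,-4.8,-4.4,0,0,-0.065,1],[34.3,-4.8,-4.4,0,0,-0.065,1],[34.3,-4.8,-4.4,0,0,-0.065,1],[34.3,-4.8,-4.4,0,0,-0.065,1],[34.3,-4.8,-4.4,0,0,-0.065,1],[34.3,-4.8,-4.4,0,0,-0.065,1]]'
python3 -c "
from h import *
print(rows([.5,-.05,.28],down(1.5708),1)); import pickle
im,c=snap('wrist','w1');pickle.dump(c,open('w1.pkl','wb'));print(rows([.56,.17,.28],down(1.5708),10))"
```

```text
t: 0.93
tool_pos: [0.4278, -0.3808, 0.236]
tool_rot: [-2.811, -1.4, 0.0]
contact_force: [0.5, -0.7, -0.2]
opening: 0.0852
grip_force: 0.0
t: 1.77
tool_pos: [0.5004, -0.0483, 0.2801]
tool_rot: [-2.217, -2.224, 0.001]
contact_force: [0.4, 0.3, 0.6]
opening: 0.0857
grip_force: 0.0
([-1.7, -0.4, 0.1], [-0.0008, -0.0003, 0.0033])
([21.3, 6.1, 0.2], [0.0001, -0.0004, 0.0011])
```

View pics/w1.png

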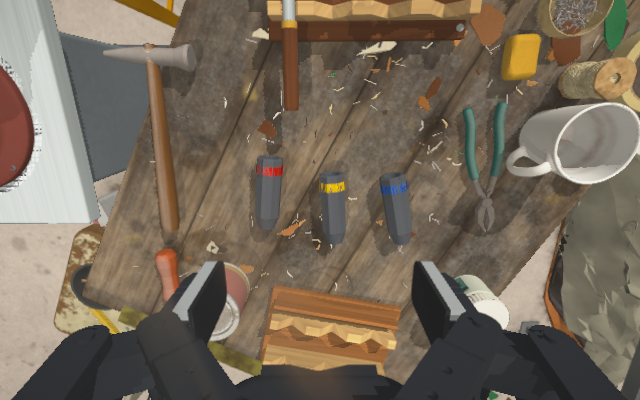

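```bash
python3 -m crank '[[21.3,6.1,0,0,0,0,1],[21.3,6.1,0,0,0,0,1],[21.3,6.1,0,0,0,0,1],[21.3,6.1,0,0,0,0,1],[21.3,6.1,0,0,0,0,1],[21.3,6.1,0,0,0,0,1],[21.3,6.1,0,0,0,0,1],[21.3,6.1,0,0,0,0,1],[21.3,6.1,0,0,0,0,1],[21.3,6.1,0,0,0,0,1]]'
python3 -c "
from h import *
import pickle
im,c=snap('wrist','w2');pickle.dump(c,open('w2.pkl','wb'))"
```

```text
t: 2.65
tool_pos: [0.5617, 0.1638, 0.2798]
tool_rot: [-2.221, -2.221, 0.001]
contact_force: [-0.1, 0.2, -1.2]
opening: 0.0855
grip_force: 0.0
```

View pics/w2.png

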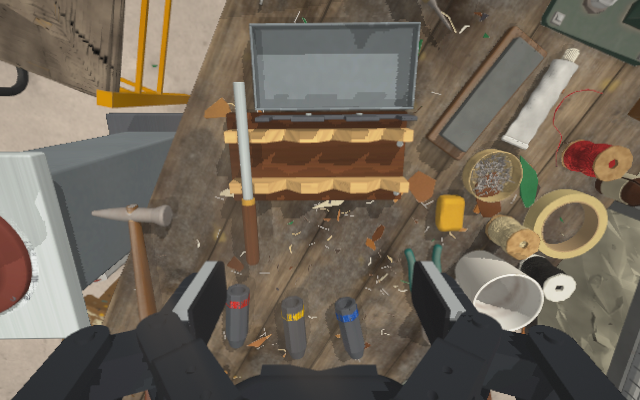

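```bash
python3 - <<'E'
from h import *
import pickle
a=cv2.imread("pics/w2.png")[75:208,215:423]; a=cv2.resize(a,None,fx=3.8,fy=3.8,interpolation=cv2.INTER_CUBIC)
cv2.imwrite("pics/w2c.png",a)
w1,w2,t=pickle.load(open('w1.pkl','rb')),pickle.load(open('w2.pkl','rb')),cam("top")
rois={"w1":(w1,"w1",[(245,145,292,240),(310,165,358,250),(372,165,425,252)]),"top":(t,"t0",[(322,245,385,275),(335,208,392,236),(335,170,390,198)])}
for k,(c,fn,rs) in rois.items():
  im=cv2.imread(f"pics/{fn}.png")
  hsv=cv2.cvtColor(im,cv2.COLOR_BGR2HSV)
  for i,(x0,y0,x1,y1) in enumerate(rs):
    b=im[y0:y1,x0:x1].astype(int); h=hsv[y0:y1,x0:x1]
    B,G,Rr=b[...,0],b[...,1],b[...,2]
    steel=(B-Rr>4)&(B<150)
    band={0:(Rr>140)&(G<90),1:(Rr>140)&(G>110)&(B<100),2:(B>130)&(Rr<100)&(B-Rr>60)}[i]
    m=((steel|band)*255).astype(np.uint8)
    m=cv2.morphologyEx(m,cv2.MORPH_OPEN,np.ones((3,3))); m=cv2.morphologyEx(m,cv2.MORPH_CLOSE,np.ones((5,5)))
    cs,_=cv2.findContours(m,cv2.RETR_EXTERNAL,cv2.CHAIN_APPROX_NONE); cc=max(cs,key=cv2.contourArea)
    # work in world: outline on plane z=.017
    P=np.array([plane(c,(p[0][0]+x0,p[0][1]+y0),.017)[:2] for p in cc]).astype(np.float32)*1000
    r=cv2.minAreaRect(P); ys,xs=np.nonzero(band); bc=(xs.mean()+x0,ys.mean()+y0)
    print(k,i,np.round(r[0],1),np.round(r[1],1),round(r[2],2),"band px",np.round(bc,1),len(xs),plane(c,bc,.03).round(4))
E
```

```text
w1 0 [434.4 -70. ] [24.4 11.5] 0.23 band px [270.9 171.2] 158 [ 0.4355 -0.0672  0.03  ]
w1 1 [523.4 -93.6] [28.  14.1] 6.77 band px [329.5 186. ] 244 [ 0.5159 -0.0879  0.03  ]
w1 2 [608.  -95.9] [38.6 17.4] 7.96 band px [397.9 188.4] 101 [ 0.6108 -0.0911  0.03  ]
top 0 [ 428.9 -117. ] [77.7 24.7] 87.46 band px [337.2 253.6] 17 [ 0.4421 -0.0707  0.03  ]
top 1 [ 527.5 -137.9] [19.8 71.6] 0.6 band px [350.1 223.2] 23 [ 0.5156 -0.1017  0.03  ]
top 2 [ 613.6 -128.7] [39.  87.6] 8.48 band px [347.1 185.2] 25 [ 0.6094 -0.0942  0.03  ]
```

View pics/w2c.png

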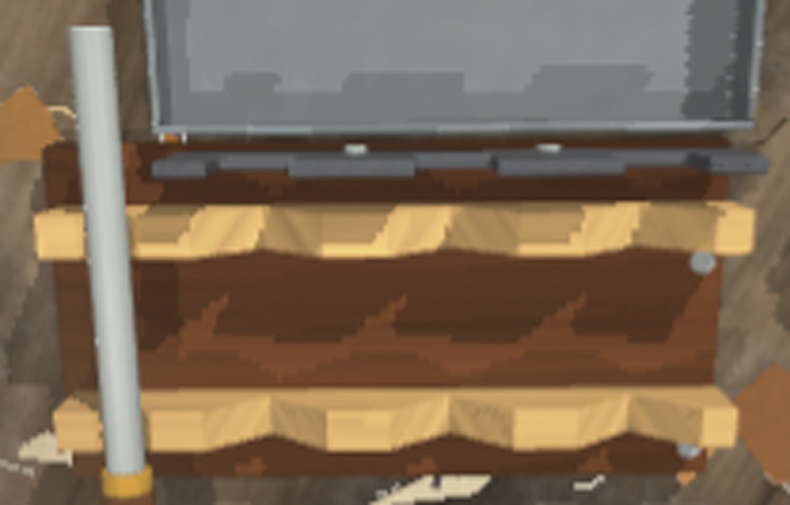

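```bash
python3 - <<'E'
from h import *
import pickle
w1,w2,t=pickle.load(open('w1.pkl','rb')),pickle.load(open('w2.pkl','rb')),cam("top")
rois=[("w1",w1,"w1",[(245,145,292,240),(310,160,358,252),(372,165,425,252)]),("top",t,"t0",[(322,245,385,275),(335,208,392,236),(335,170,390,198)])]
for k,c,fn,rs in rois:
  im=cv2.imread(f"pics/{fn}.png")
  for i,(x0,y0,x1,y1) in enumerate(rs):
    m=np.zeros(im.shape[:2],np.uint8); cv2.grabCut(im,m,(x0,y0,x1-x0,y1-y0),np.zeros((1,65)),np.zeros((1,65)),6,cv2.GC_INIT_WITH_RECT)
    m=((m&1)*255).astype(np.uint8); m=cv2.morphologyEx(m,cv2.MORPH_OPEN,np.ones((5,5)))
    cs,_=cv2.findContours(m,cv2.RETR_EXTERNAL,cv2.CHAIN_APPROX_NONE); cc=max(cs,key=cv2.contourArea)
    P=np.array([plane(c,p[0],.017)[:2] for p in cc]).astype(np.float32)*1000
    r=cv2.minAreaRect(P); print(k,i,np.round(r[0],1),np.round(r[1],1),round(r[2],2))
W=lambda u,v:((u+.5)/3.8-.5+215,(v+.5)/3.8-.5+75)
pts={(-41,122.5):(57,455),(-41,-122.5):(737,448),(27,122.5):(38,259),(27,-122.5):(754,252)}
A=np.array([plane(w2,W(*v),.046)[:2]*1000 for v in pts.values()]);Bk=np.array(list(pts),float)
print(A.round(1)); print(np.linalg.norm(A[0]-A[1]),np.linalg.norm(A[2]-A[3]),np.linalg.norm(A[0]-A[2]),np.linalg.norm(A[1]-A[3]))
ca,cb=A.mean(0),Bk.mean(0);H=(Bk-cb).T@(A-ca);yaw=np.arctan2(H[0,1]-H[1,0],H[0,0]+H[1,1])
Rz=np.array([[np.cos(yaw),-np.sin(yaw)],[np.sin(yaw),np.cos(yaw)]]);org=ca-Rz@cb
print("block",org,yaw,np.degrees(yaw),(A-(Bk@Rz.T+org)).round(1))
T=lambda u,v:((u+.5)/2.5-.5+170,(v+.5)/2.5-.5+130)
print("corner tri",tri([ray(w2,W(735,412)),ray(t,T(217,62))]), "stop top",tri([ray(w2,W(768,168)),ray(t,T(127,62))]))
# rod tip top
print("rodtip",[plane(w2,W(91,28),z).round(4) for z in (.046,.053)], "ferrule",plane(w2,W(128,472),.053).round(4))
B3=lambda x,y,z:np.r_[Rz@[x,y]+org,z]/1
print("expected grip",B3(-105,116,46),"tip",B3(95,116,46))
E
```

```text
w1 0 [ 423.7 -102.5] [112.6  44.5] 84.45
w1 1 [523.5 -92.3] [27.2 13.4] 0.55
w1 2 [621.3 -93.3] [ 8.5 10.9] 4.71Traceback (most recent call last):
  File "<stdin>", line 10, in <module>
ValueError: max() iterable argument is empty
```

```bash
cat > pun.py <<'E'
from h import *
def punches(im,c,rois,z=.017):
    "im BGR; steel: bluer than wood by Lab b"
    lab=cv2.cvtColor(im,cv2.COLOR_BGR2Lab).astype(int); out=[]
    for i,(x0,y0,x1,y1) in enumerate(rois):
        b=im[y0:y1,x0:x1].astype(int); L=lab[y0:y1,x0:x1]
        steel=(L[...,2]<127)|((L[...,2]<=128)&(L[...,0]<90)); B,G,Rr=b[...,0],b[...,1],b[...,2]
        band={0:(Rr>110)&(G<80)&(B<80),1:(Rr>140)&(G>110)&(B<100),2:(B-Rr>40)}[i]
        m=((steel|band)*255).astype(np.uint8); m=cv2.morphologyEx(m,cv2.MORPH_CLOSE,np.ones((5,5))); m=cv2.morphologyEx(m,cv2.MORPH_OPEN,np.ones((5,5)))
        cs,_=cv2.findContours(m,cv2.RETR_EXTERNAL,cv2.CHAIN_APPROX_NONE); cc=max(cs,key=cv2.contourArea)
        P=np.array([plane(c,(p[0][0]+x0,p[0][1]+y0),z)[:2] for p in cc]).astype(np.float32)*1000
        r=cv2.minAreaRect(P); q=cv2.PCACompute(P,None)[1][0]; ys,xs=np.nonzero(band)
        q=q*np.sign(q[1]); out.append((r,np.arctan2(q[1],q[0]),(xs.mean()+x0,ys.mean()+y0),len(xs)))
    return out
E
python3 - <<'E'
from pun import *
import pickle
w1,w2,t=pickle.load(open('w1.pkl','rb')),pickle.load(open('w2.pkl','rb')),cam("top")
im=cv2.imread("pics/w1.png");lab=cv2.cvtColor(im,cv2.COLOR_BGR2Lab)
print("steel",[lab[y,x].tolist() for x,y in [(268,195),(260,200),(276,200),(268,222),(333,210),(398,212)]],"wood",[lab[y,x].tolist() for x,y in [(250,200),(286,190),(310,150),(350,200),(365,200),(420,210),(300,160)]])
for k,c,fn,rs in [("w1",w1,"w1",[(248,148,288,238),(314,165,352,248),(375,165,418,250)]),("top",t,"t0",[(325,247,380,273),(337,210,388,234),(337,172,387,196)])]:
  for r,q,b,n in punches(cv2.imread(f"pics/{fn}.png"),c,rs): print(k,np.round(r[0],1),np.round(r[1],1),round(r[2],1),"axis",round(q,3),np.round(b,1),n)
W=lambda u,v:((u+.5)/3.8-.5+215,(v+.5)/3.8-.5+75)
pts={(-41,122.5):(57,455),(-41,-122.5):(737,448),(27,122.5):(38,259),(27,-122.5):(754,252)}
A=np.array([plane(w2,W(*v),.046)[:2]*1000 for v in pts.values()]);Bk=np.array(list(pts),float)
print(A.round(1)); print(np.linalg.norm(A[0]-A[1]),np.linalg.norm(A[2]-A[3]),np.linalg.norm(A[0]-A[2]),np.linalg.norm(A[1]-A[3]))
ca,cb=A.mean(0),Bk.mean(0);H=(Bk-cb).T@(A-ca);yaw=np.arctan2(H[0,1]-H[1,0],H[0,0]+H[1,1])
Rz=np.array([[np.cos(yaw),-np.sin(yaw)],[np.sin(yaw),np.cos(yaw)]]);org=ca-Rz@cb
print("block",org,yaw,np.degrees(yaw),(A-(Bk@Rz.T+org)).round(1))
T=lambda u,v:((u+.5)/2.5-.5+170,(v+.5)/2.5-.5+130)
print("corner tri",tri([ray(w2,W(735,412)),ray(t,T(217,62))]), "stop top",tri([ray(w2,W(768,168)),ray(t,T(127,62))]))
print("rodtip",[plane(w2,W(91,28),z).round(4) for z in (.046,.053)], "ferrule",plane(w2,W(128,472),.053).round(4))
B3=lambda x,y,z:np.r_[Rz@[x,y]+org,z]
print("expected grip",B3(-105,116,46),"tip",B3(95,116,46))
E
```

```text
steel [[109, 129, 126], [88, 128, 128], [101, 128, 127], [99, 128, 128], [107, 129, 126], [108, 127, 128]] wood [[106, 130, 141], [126, 132, 144], [135, 133, 146], [127, 132, 144], [124, 130, 139], [120, 131, 141], [146, 133, 146]]
w1 [429.8 -85.5] [73.3 35.8] 84.5 axis 1.415 [272.  170.8] 164
w1 [ 521.8 -125.3] [ 33.8 108.8] 2.9 axis 1.625 [332.3 187.6] 207
w1 [ 613.3 -126.7] [ 38.8 110. ] 9.5 axis 1.803 [393.9 188.7] 203
top [ 427.5 -117.2] [78.1 28. ] 86.6 axis 1.5 [336.4 260.1] 25
top [ 522.5 -128.2] [ 29.7 101.2] 0.6 axis 1.605 [346.5 222.6] 21
top [ 612.2 -130.3] [ 42.2 103.1] 8.5 axis 1.837 [347.3 186.9] 64
[[442.3 116.9]
 [682.5 119.5]
 [441.9 185.8]
 [682.2 188.1]]
240.28671863998815 240.28529087520562 68.91722253003378 68.62149313342285
block [562.16401422 159.5615715 ] 1.5807294733106445 90.56912737263744 [[ 2.2 -0.5]
 [-2.5 -0.3]
 [ 2.5  0.4]
 [-2.2  0.3]]
corner tri (array([0.68289731, 0.13040498, 0.03776879]), [np.float64(0.00015253195332952426), np.float64(0.0001525319533297019)]) stop top (array([0.68008434, 0.2157476 , 0.05269825]), [np.float64(0.0020766052027799153), np.float64(0.002076605202779907)])
rodtip [array([0.4655, 0.2585, 0.046 ]), array([0.4671, 0.2583, 0.053 ])] ferrule [0.4685 0.1128 0.053 ]
expected grip [447.21270011  53.41452545  46.        ] tip [445.22610348 253.40465879  46.        ]
```

```bash
sed -i 's/steel=.*; B,G/steel=L[...,2]<134; B,G/' pun.py; python3 - <<'E'
from pun import *
import pickle
w1,w2,t=pickle.load(open('w1.pkl','rb')),pickle.load(open('w2.pkl','rb')),cam("top")
for k,c,fn,rs in [("w1",w1,"w1",[(248,148,288,238),(314,165,352,248),(375,165,418,250)]),("top",t,"t0",[(325,247,380,273),(337,210,388,234),(337,172,387,196)])]:
  for r,q,b,n in punches(cv2.imread(f"pics/{fn}.png"),c,rs): print(k,np.round(r[0],1),np.round(r[1],1),round(r[2],1),"axis",round(q,3),np.round(b,1),n)
im=cv2.imread("pics/w2.png").astype(int)
m=(im[...,2]>150)&(im[...,2]-im[...,0]>45)&(im[...,1]>110)
for name,(y0,y1) in {"front":(174,198),"back":(125,148)}.items():
  prof=[]
  for x in range(228,416):
    ys=np.nonzero(m[y0:y1,x])[0]; prof.append(int(ys.max()+y0) if len(ys) else 0)
  print(name,' '.join(map(str,prof)))
E
```

```text
w1 [ 427.4 -103. ] [112.8  36.3] 83.7 axis 1.456 [272.  170.8] 164
w1 [ 521.4 -125.4] [ 35.2 112.4] 3.2 axis 1.632 [332.3 187.6] 207
w1 [ 614.2 -127. ] [ 39.2 114.7] 10.9 axis 1.795 [393.9 188.7] 203
top [ 427.7 -106. ] [108.9  41.6] 78.4 axis 1.38 [336.4 260.1] 25
top [ 516.4 -128.1] [ 46.9 115.8] 0.6 axis 1.46 [346.5 222.6] 21
top [ 613.7 -130. ] [ 43.2 109.1] 11.4 axis 1.824 [347.3 186.9] 64
front 195 195 195 195 195 195 193 193 193 193 193 193 193 193 0 0 0 0 0 0 0 0 0 0 182 184 192 193 193 193 193 193 193 193 193 193 193 193 193 193 193 193 192 192 192 192 191 191 191 191 190 190 190 190 189 189 189 188 188 188 188 188 189 189 189 190 190 190 191 191 191 192 192 193 193 193 193 193 193 193 193 193 193 193 193 193 193 193 193 193 192 192 192 191 191 191 190 190 190 190 189 189 189 188 188 187 188 188 188 188 189 189 189 189 190 190 190 190 191 191 191 191 192 193 193 193 193 193 192 192 192 192 192 192 192 192 192 192 192 192 192 191 191 191 190 190 190 189 189 188 188 187 187 187 187 188 188 188 188 189 189 189 189 189 190 190 191 191 191 191 191 192 192 194 194 192 192 192 192 192 191 188 0 0 0 0 0 0
back 142 142 142 142 142 142 142 142 142 142 0 0 0 0 0 0 0 0 0 0 131 141 141 142 142 142 142 142 142 142 142 142 142 142 142 142 142 142 142 142 142 142 141 141 141 141 141 141 141 141 141 140 140 140 139 139 139 139 139 140 140 140 140 140 140 140 140 140 141 141 141 142 142 142 142 142 142 142 142 142 142 142 142 142 142 142 142 142 142 142 142 141 141 141 141 141 141 141 140 140 140 140 139 139 138 139 139 139 139 139 139 139 140 140 140 140 140 140 140 140 140 141 141 141 142 142 142 142 142 142 142 142 142 142 142 142 142 142 142 142 142 141 141 141 141 140 140 140 140 140 140 139 139 138 138 138 138 138 139 139 139 139 139 139 139 139 139 140 140 140 140 140 140 141 141 141 141 141 141 142 142 142 141 141 141 139 0 0
```

```bash
python3 - <<'E'
from h import *
import pickle
w2=pickle.load(open('w2.pkl','rb'))
im=cv2.imread("pics/w2.png").astype(int)
m=(im[...,2]>150)&(im[...,2]-im[...,0]>45)&(im[...,1]>110)
A=[];Bk=[]
for xb,(y0,y1),cs in [(-41,(174,198),(287,333,379)),(27,(125,148),(284,332,382))]:
  for j,c0 in enumerate(cs):
    xs=np.arange(c0-16,c0+17); pr=np.array([np.nonzero(m[y0:y1,x])[0].max()+y0+.5 for x in xs])
    # symmetric |x-c| V fit
    best=min(((np.linalg.lstsq(np.c_[np.abs(xs-c),xs,np.ones(len(xs))],pr,rcond=None)[1][0],c) for c in np.arange(c0-6,c0+6,.1)))
    c=best[1]; a=np.linalg.lstsq(np.c_[np.abs(xs-c),xs,np.ones(len(xs))],pr,rcond=None)[0]; p=(c,a[1]*c+a[2])
    X=plane(w2,p,.024); print(xb,66-66*j,np.round(p,1),(X*1000).round(1)); A.append(X[:2]*1000);Bk.append((xb,66-66*j))
A=np.array(A);Bk=np.array(Bk,float)
ca,cb=A.mean(0),Bk.mean(0);H=(Bk-cb).T@(A-ca);yaw=np.arctan2(H[0,1]-H[1,0],H[0,0]+H[1,1])
Rz=np.array([[np.cos(yaw),-np.sin(yaw)],[np.sin(yaw),np.cos(yaw)]]);org=ca-Rz@cb
print("block",org,yaw,(A-(Bk@Rz.T+org)).round(1))
for p in [(-105,116),(95,116),(53,116)]: print(p,Rz@p+org)
E
```

```text
-41 66 [287.6 188.3] [518.2 119.1  24. ]
-41 0 [333.1 188. ] [582.3 119.5  24. ]
-41 -66 [381.2 187.5] [649.9 120.2  24. ]
27 66 [284.9 139.6] [516.6 187.   24. ]
27 0 [332.3 139.3] [580.3 187.4  24. ]
27 -66 [383.  138.6] [648.1 188.3  24. ]
block [582.47132841 160.57143783] 1.5845708440335853 [[ 1.2  0.4]
 [-0.8 -0.1]
 [ 0.9 -0.3]
 [ 0.5  0.4]
 [-1.8 -0.2]
 [ 0.  -0.2]]
(-105, 116) [467.92861157  53.98360542]
(95, 116) [465.17379524 253.96463198]
(53, 116) [465.75230667 211.9686164 ]
```

```bash
cat >> pun.py <<'E'
def look(i,xy,fn,pad=75,z=.017):
    "wrist picture, punch i expected near xy (mm); centre, size, yaw"
    im,c=snap("wrist",fn); im=np.ascontiguousarray(im[:,:,::-1])
    q=np.array([proj(c,np.array([xy[0]+a,xy[1]+b,z*1000])/1000) for a in(-42,42) for b in(-pad,pad)])
    x0,y0=np.maximum(q.min(0),0).astype(int); x1,y1=np.minimum(q.max(0),[640,400]).astype(int)
    rs=[None]*3; lab=None
    r,q,b,n=punches1(im,c,i,(x0,y0,x1,y1),z)
    print("punch",i,"centre",np.round(r[0],1),"size",np.round(r[1],1),"ang",round(r[2],1),"axis",round(q,3),"band",np.round(b,1),n,"roi",x0,y0,x1,y1); return im,c
def punches1(im,c,i,roi,z):
    R3=[(0,0,20,20)]*3; R3[i]=roi
    global _only; L=[]
    x0,y0,x1,y1=roi; b=im[y0:y1,x0:x1].astype(int); lab=cv2.cvtColor(im,cv2.COLOR_BGR2Lab).astype(int)[y0:y1,x0:x1]
    B,G,Rr=b[...,0],b[...,1],b[...,2]; steel=(lab[...,2]<134)&(lab[...,0]<150)
    band={0:(Rr>110)&(G<80)&(B<80),1:(Rr>140)&(G>110)&(B<100),2:(B-Rr>40)}[i]
    m=((steel|band)*255).astype(np.uint8); m=cv2.morphologyEx(m,cv2.MORPH_CLOSE,np.ones((5,5))); m=cv2.morphologyEx(m,cv2.MORPH_OPEN,np.ones((7,7)))
    cs,_=cv2.findContours(m,cv2.RETR_EXTERNAL,cv2.CHAIN_APPROX_NONE); cc=max(cs,key=cv2.contourArea)
    P=np.array([plane(c,(p[0][0]+x0,p[0][1]+y0),z)[:2] for p in cc]).astype(np.float32)*1000
    r=cv2.minAreaRect(P); q=cv2.PCACompute(P,None)[1][0]; q=q*np.sign(q[1]); ys,xs=np.nonzero(band)
    return r,np.arctan2(q[1],q[0]),(xs.mean()+x0,ys.mean()+y0),len(xs)
E
python3 - <<'E'
from pun import *
import pickle
w1,w2=pickle.load(open('w1.pkl','rb')),pickle.load(open('w2.pkl','rb'))
b1=cv2.imread('pics/w1.png');b2=cv2.imread('pics/w2.png')
for i,(ra,rb) in enumerate([((250,150,290,185),(222,280,255,312)),((314,168,352,200),(278,300,312,325)),((375,172,418,200),(330,300,368,325))]):
  A=punches1(b1,w1,i,ra,.017)[2];B=punches1(b2,w2,i,rb,.017)[2]; X,e=tri([ray(w1,A),ray(w2,B)]);print(i,np.round(A,1),np.round(B,1),(X*1000).round(1),e[0]*1000)
print(rows([.5214,-.1255,.10],down(1.627),10))
E
```

```text
0 [272.  170.8] [239.2 303.5] [437.3 -66.6  30.4] 0.28856001198398984
1 [332.9 186.4] [295.7 315.5] [523.  -89.5  29. ] 2.452215039352382
2 [393.9 188.7] [348.4 316.5] [607.8 -93.   26.8] 1.748890204971615
([-29.2, -4.8, 17.9], [-0.0001, -0.0003, -0.0054])
```

```bash
python3 -m crank '[[-29.2,-4.8,17.9,0,0,-0.0055,1],[-29.2,-4.8,17.9,0,0,-0.0055,1],[-29.2,-4.8,17.9,0,0,-0.0055,1],[-29.2,-4.8,17.9,0,0,-0.0055,1],[-29.2,-4.8,17.9,0,0,-0.0055,1],[-29.2,-4.8,17.9,0,0,-0.0055,1],[-29.2,-4.8,17.9,0,0,-0.0055,1],[-29.2,-4.8,17.9,0,0,-0.0055,1],[-29.2,-4.8,17.9,0,0,-0.0055,1],[-29.2,-4.8,17.9,0,0,-0.0055,1]]'
python3 -c "
from pun import *
look(1,(521,-125),'w3')"
```

```text
t: 3.53
tool_pos: [0.5201, -0.1317, 0.1003]
tool_rot: [-2.159, -2.281, 0.0]
contact_force: [0.2, 0.4, 0.4]
opening: 0.0856
grip_force: 0.0
punch 1 centre [ 521.5 -127.5] size [ 34.9 110.6] ang 3.6 axis 1.636 band [311.1 144.7] 1265 roi 269 90 378 267
```

View pics/w3.png

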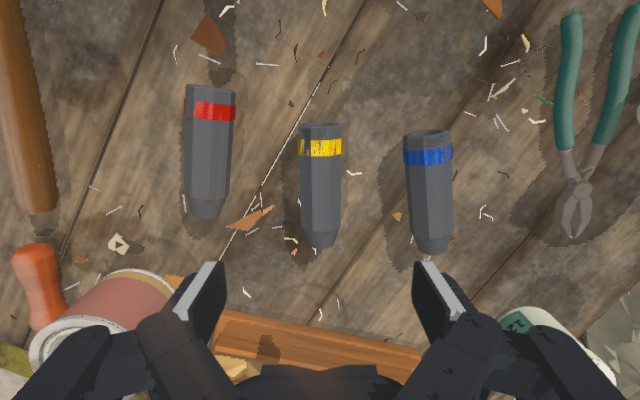

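```bash
python3 -c "
from h import *
o=ctrl.get_obs();print(o['tool_pos'],o['tool_rot'],rows([.5215,-.127,.004],down(1.634),5))"
```

```text
[ 0.51717444 -0.13528966  0.09612686] [-2.16030846 -2.2750441   0.00887837] ([1.6, 1.0, 18.4], [-0.0014, 0.0002, -0.0023])
```

```bash
python3 -m crank '[[0,0,10,0,0,0,1],[0,0,15,0,0,0,1],[0,0,15,0,0,0,1],[0,0,10,0,0,0,1],[0,0,0,0,0,0,1],[0,0,0,0,0,0,1],[0,0,0,0,0,0,1],[0,0,0,0,0,0,1],[0,0,0,0,0,0,1],[0,0,0,0,0,0,1]]'
python3 -c "
from h import *
o=ctrl.get_obs();print(o['tool_pos'],o['tool_rot'],rows([.5215,-.127,.004],down(1.634),4))"
```

```text
t: 4.42
tool_pos: [0.5216, -0.1303, 0.0524]
tool_rot: [2.158, 2.281, 0.001]
contact_force: [-0.5, 0.3, -0.7]
opening: 0.0854
grip_force: 0.0
[ 0.52159725 -0.1303032   0.05240439] [2.15834748e+00 2.28079629e+00 9.49749059e-04] ([0.8, 0.0, 12.1], [0.0004, 0.0002, -0.002])
```

```bash
python3 -m crank '[[0.8,0,12,0,0,0,1],[0.8,0,12,0,0,0,1],[0.8,0,12,0,0,0,1],[0.8,0,12,0,0,0,1],[0,0,0,0,0,0,1],[0,0,0,0,0,0,-1],[0,0,0,0,0,0,-1],[0,0,0,0,0,0,-1],[0,0,0,0,0,0,-1],[0,0,0,0,0,0,-1]]' 80
python3 -m crank '[[0,0,0,0,0,0,-1],[0,0,0,0,0,0,-1],[0,0,-10,0,0,0,-1],[0,0,-20,0,0,0,-1],[0,0,-20,0,0,0,-1],[0,0,-20,0,0,0,-1],[0,0,-20,0,0,0,-1],[0,0,-10,0,0,0,-1],[0,0,0,0,0,0,-1],[0,0,0,0,0,0,-1]]'
python3 -c "
from h import *
print(rows([.5825,.1546,.11],down(1.582),10))"
```

```text
t: 5.25
tool_pos: [0.5214, -0.1272, 0.0043]
tool_rot: [2.159, 2.281, 0.001]
contact_force: [1.0, 0.8, -0.1]
opening: 0.0257
grip_force: 0.0
t: 6.08
tool_pos: [0.5211, -0.1271, 0.104]
tool_rot: [2.159, 2.281, 0.001]
contact_force: [-0.8, 1.2, -0.5]
opening: 0.0
grip_force: 0.0
([27.9, 7.1, -0.6], [0.0001, 0.0001, 0.0044])
```

```bash
python3 -c "
from pun import *
snap('wrist','w4')
"
```

```text
(no output)
```

View pics/w4.png

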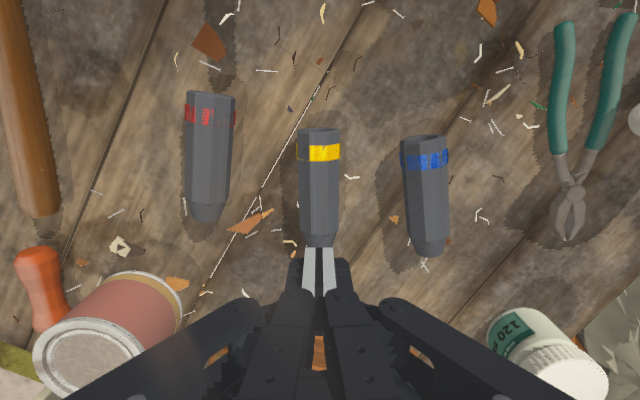

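```bash
python3 -c "
from pun import *
c=cam('wrist');o=ctrl.get_obs();print(o['tool_pos'],proj(c,o['tool_pos']),proj(c,[.5215,-.127,.017]),camera_model('wrist')['hand_eye'], -c['R'].T@c['t'])
t=cam('top');print(proj(t,o['tool_pos']));snap('top','t1');snap('scene','s1');print(proj(cam('scene'),o['tool_pos']))
a=cv2.imread('pics/t1.png')[150:290,280:480];b=cv2.imread('pics/s1.png')[130:270,300:500]
cv2.imwrite('pics/ts1.png',cv2.resize(np.hstack([a,b]),None,fx=2,fy=2))
"
```

```text
[ 0.52027762 -0.12674285  0.10271115] [317.86483055 234.11251519] [319.5686573  193.59179053] [[ 1.07563112e-04 -9.50134966e-01 -3.11838957e-01  8.13131026e-02]
 [ 9.99999994e-01  1.01368795e-04  3.60733449e-05  4.28496309e-04]
 [-2.66380694e-06 -3.11838959e-01  9.50134971e-01 -1.80767726e-01]
 [ 0.00000000e+00  0.00000000e+00  0.00000000e+00  1.00000000e+00]] [ 0.51641831 -0.04560596  0.28351736]
[363.27487185 218.43380569]
[352.97155516 174.46523463]
```

View pics/ts1.png

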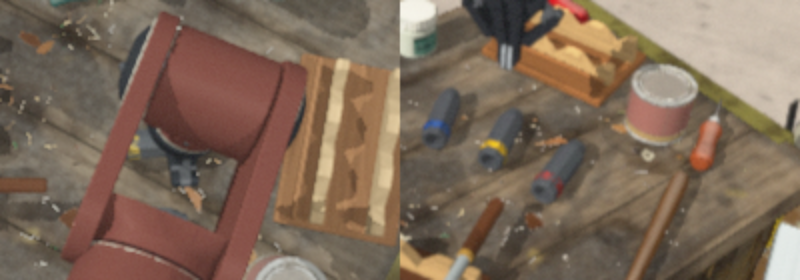

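```bash
python3 -c "
from pun import *
o=ctrl.get_obs();p=o['tool_pos'];print(R.from_rotvec(o['tool_rot']).as_matrix().round(3))
w,t,s=cam('wrist'),cam('top'),cam('scene')
for d in (0,.01,.02,.03,.04,.05): print(d,proj(w,p+[0,.0,d]).round(1),proj(w,p+[0,.011,d]).round(1),proj(t,p+[0,0,d]).round(1),proj(s,p+[0,0,d]).round(1))
b=cv2.imread('pics/s1.png')[130:200,320:400];a=cv2.imread('pics/t1.png')[190:260,330:410];w=cv2.imread('pics/w4.png')[200:290,260:380]
w=cv2.resize(w,(80,70),interpolation=cv2.INTER_AREA) if 0 else w[:70,20:100]
cv2.imwrite('pics/z1.png',cv2.resize(np.hstack([a,b,w]),None,fx=3.3,fy=3.3,interpolation=cv2.INTER_CUBIC))
"
```

```text
[[-0.055  0.998 -0.003]
 [ 0.998  0.055  0.001]
 [ 0.001 -0.003 -1.   ]]
0 [317.9 234.1] [318.9 217.3] [363.1 218.7] [353.1 174.9]
0.01 [317.8 241.2] [318.8 223.7] [363.6 218.3] [353.3 171.9]
0.02 [317.7 249. ] [318.8 230.7] [364.  217.9] [353.5 168.9]
0.03 [317.6 257.7] [318.7 238.5] [364.4 217.4] [353.8 165.8]
0.04 [317.5 267.5] [318.7 247.3] [364.9 216.9] [354.  162.7]
0.05 [317.3 278.5] [318.6 257.3] [365.4 216.4] [354.2 159.6]
```

View pics/z1.png

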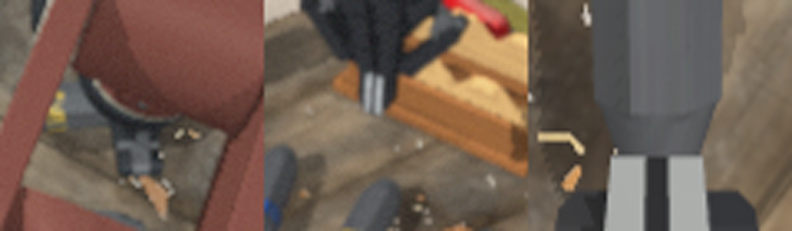

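```bash
python3 -m crank '[[0,0,10,0,0,0,1],[0,0,10,0,0,0,1],[0,0,14,0,0,0,1],[0,0,16,0,0,0,1],[0,0,18,0,0,0,1],[0,0,18,0,0,0,1],[0,0,18,0,0,0,1],[0,0,12,0,0,0,1],[0,0,0,0,0,0,1],[0,0,0,0,0,0,1]]'
python3 -m crank '[[0,0,10,0,0,0,1],[0,0,8,0,0,0,1],[0,0,6,0,0,0,1],[0,0,0,0,0,0,-1],[0,0,0,0,0,0,-1],[0,0,0,0,0,0,-1],[0,0,0,0,0,0,-1],[0,0,0,0,0,0,-1],[0,0,0,0,0,0,-1],[0,0,0,0,0,0,-1]]' 80
```

```text
t: 7.07
tool_pos: [0.5196, -0.1265, -0.014]
tool_rot: [-2.158, -2.28, 0.002]
contact_force: [-0.8, 0.2, -0.4]
opening: 0.085
grip_force: 0.0
t: 7.9
tool_pos: [0.5217, -0.1273, -0.0356]
tool_rot: [2.158, 2.28, 0.001]
contact_force: [-0.1, -0.7, 3.2]
opening: 0.0325
grip_force: 80.4
```

```bash
python3 -m crank '[[0,0,-10,0,0,0,-1],[0,0,-20,0,0,0,-1],[0,0,-25,0,0,0,-1],[0,0,-25,0,0,0,-1],[0,0,-16,0,0,0,-1],[27.9,7.1,0,0,0,0.005,-1],[27.9,7.1,0,0,0,0.005,-1],[27.9,7.1,0,0,0,0.005,-1],[27.9,7.1,0,0,0,0.005,-1],[27.9,7.1,0,0,0,0.005,-1]]'
python3 -m crank '[[27.9,7.1,0,0,0,0.005,-1],[27.9,7.1,0,0,0,0.005,-1],[27.9,7.1,0,0,0,0.005,-1],[27.9,7.1,0,0,0,0.005,-1],[20,7.1,0,0,0,0.005,-1],[8,0,0,0,0,0,-1],[0,0,0,0,0,0,-1],[0,0,0,0,0,0,-1],[0,0,0,0,0,0,-1],[0,0,0,0,0,0,-1]]'
python3 -c "
from h import *
snap('wrist','w5');print(rows([.5825,.1546,-.003],down(1.582),5))"
```

```text
t: 8.73
tool_pos: [0.5487, 0.0154, 0.0587]
tool_rot: [-2.187, -2.253, 0.002]
contact_force: [0.7, 0.3, -3.4]
opening: 0.0323
grip_force: 80.2
t: 9.57
tool_pos: [0.5822, 0.153, 0.0592]
tool_rot: [-2.217, -2.225, 0.001]
contact_force: [-0.2, -1.3, -3.8]
opening: 0.0325
grip_force: 80.3
([0.3, 0.0, 12.5], [-0.0001, 0.0001, -0.0015])
```

View pics/w5.png

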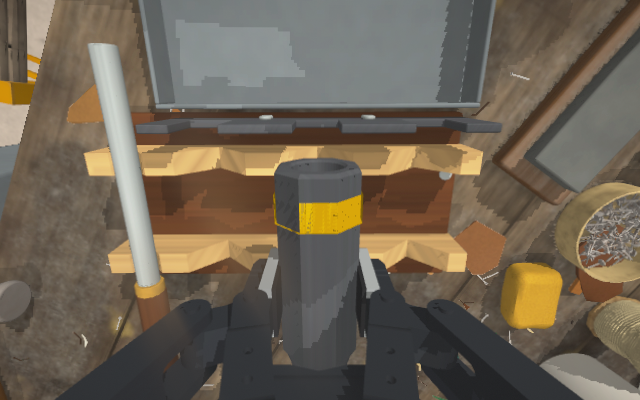

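```bash
python3 -c "
from h import *
c=cam('wrist');print([proj(c,[.582,.2055,.112+d]).round(1) for d in(-.017,0,.017)], [proj(c,[.582+d,.19,.12]).round(1) for d in(-.017,.017)])"
python3 -m crank '[[0.2,0,8,0,0,0,-1],[0.2,0,12,0,0,0,-1],[0.2,0,12,0,0,0,-1],[0.2,0,12,0,0,0,-1],[0.2,0,12,0,0,0,-1],[0.2,0,6,0,0,0,-1],[0,0,0,0,0,0,-1],[0,0,0,0,0,0,-1],[0,0,0,0,0,0,-1],[0,0,0,0,0,0,-1]]'
```

```text
[array([317.2, 161. ]), array([317. , 169.2]), array([316.7, 179.8])] [array([274. , 211.8]), array([359.6, 212.1])]
t: 10.45
tool_pos: [0.5828, 0.1555, -0.0027]
tool_rot: [2.215, 2.227, 0.0]
contact_force: [-0.0, -0.3, -3.8]
opening: 0.0329
grip_force: 80.3
```

```bash
python3 -m crank '[[0,0,2.5,0,0,0,-1],[0,0,0,0,0,0,-1],[0,0,0,0,0,0,0.3],[0,0,0,0,0,0,0.3],[0,0,0,0,0,0,0.3],[0,0,0,0,0,0,0.3],[0,0,-10,0,0,0,0.3],[0,0,-20,0,0,0,0.3],[0,0,-30,0,0,0,0.3],[0,0,-30,0,0,0,0.3]]'
python3 -c "
from h import *
print(rows([.4275,-.105,.085],down(1.461),10))"
```

```text
t: 11.28
tool_pos: [0.582, 0.1554, 0.0857]
tool_rot: [-2.215, -2.226, 0.002]
contact_force: [1.1, 0.3, -0.2]
opening: 0.0553
grip_force: 0.0
([-26.7, -14.2, 0.1], [-0.0002, 0.0, 0.0115])
```

```bash
python3 -m crank '[[-33,-17.5,0,0,0,0.0144,1],[-33,-17.5,0,0,0,0.0144,1],[-33,-17.5,0,0,0,0.0144,1],[-33,-17.5,0,0,0,0.0144,1],[-33,-17.5,0,0,0,0.0144,1],[-33,-17.5,0,0,0,0.0144,1],[-33,-17.5,0,0,0,0.0144,1],[-33,-17.5,0,0,0,0.0144,1],[0,0,0,0,0,0,1],[0,0,0,0,0,0,1]]'
python3 -c "
from pun import *
im,c=look(0,(427.5,-105),'w6'); look(2,(613.5,-127),'w6')
print(punches1(im,c,0,(0,0,1,1),.017) if 0 else '', rows([.4275,-.105,-.0356],down(1.461),8))"
```

```text
t: 12.12
tool_pos: [0.4308, -0.1032, 0.0859]
tool_rot: [2.343, 2.09, 0.002]
contact_force: [0.1, -0.2, 0.1]
opening: 0.0854
grip_force: 0.0
punch 0 centre [ 426.9 -104.2] size [112.   36.8] ang 83.4 axis 1.472 band [325.8 157.3] 296 roi 246 99 371 286
punch 2 centre [ 614.7 -128.3] size [ 44.9 119. ] ang 11.7 axis 1.84 band [551.1 166.2] 570 roi 487 101 615 288
 ([-0.5, -0.5, 15.2], [0.0002, -0.0, -0.0001])
```

```bash
python3 -m crank '[[0,-0.5,10,0,0,0,1],[0,-0.5,18,0,0,0,1],[0,-0.5,22,0,0,0,1],[0,-0.5,22,0,0,0,1],[0,-0.5,20,0,0,0,1],[0,-0.5,14,0,0,0,1],[-0.5,-0.5,10,0,0,0,1],[0,0,5.5,0,0,0,1],[0,0,0,0,0,0,1],[0,0,0,0,0,0,1]]'
python3 -m crank '[[0,0,0,0,0,0,-1],[0,0,0,0,0,0,-1],[0,0,0,0,0,0,-1],[0,0,0,0,0,0,-1],[0,0,0,0,0,0,-1],[0,0,0,0,0,0,-1],[0,0,0,0,0,0,-1],[0,0,-10,0,0,0,-1],[0,0,-20,0,0,0,-1],[0,0,-25,0,0,0,-1]]' 80
python3 -c "
from h import *
print(rows([.5165,.1539,.06],down(1.582),10))"
```

```text
t: 13.05
tool_pos: [0.4279, -0.1016, -0.0363]
tool_rot: [2.339, 2.097, 0.0]
contact_force: [1.1, -0.1, 0.1]
opening: 0.085
grip_force: 0.0
t: 13.88
tool_pos: [0.4245, -0.1007, 0.0167]
tool_rot: [-2.336, -2.092, 0.004]
contact_force: [0.2, -0.2, -4.1]
opening: 0.0323
grip_force: 80.0
([25.9, 7.8, -4.3], [-0.0006, -0.0002, -0.0122])
```

```bash
python3 -m crank '[[0,0,-25,0,0,0,-1],[0,0,-18,0,0,0,-1],[25.9,7.8,0,0,0,-0.0122,-1],[25.9,7.8,0,0,0,-0.0122,-1],[25.9,7.8,0,0,0,-0.0122,-1],[25.9,7.8,0,0,0,-0.0122,-1],[25.9,7.8,0,0,0,-0.0122,-1],[25.9,7.8,0,0,0,-0.0122,-1],[25.9,7.8,0,0,0,-0.0122,-1],[25.9,7.8,0,0,0,-0.0122,-1]]'
python3 -m crank '[[25.9,7.8,0,0,0,-0.0122,-1],[20,7.8,0,0,0,-0.0122,-1],[6,0,0,0,0,0,-1],[0,0,0,0,0,0,-1],[0,0,0,0,0,0,-1],[0,0,0,0,0,0,-1],[0,0,0,0,0,0,-1],[0,0,0,0,0,0,-1],[0,0,0,0,0,0,-1],[0,0,0,0,0,0,-1]]'
python3 -c "
from h import *
print(rows([.5165,.155,-.0035],down(1.582),5))"
```

```text
t: 14.72
tool_pos: [0.5028, 0.1019, 0.0608]
tool_rot: [-2.234, -2.207, 0.002]
contact_force: [-0.4, -0.5, -2.8]
opening: 0.032
grip_force: 80.0
t: 15.55
tool_pos: [0.5195, 0.1519, 0.0616]
tool_rot: [2.209, 2.234, -0.0]
contact_force: [0.1, 0.5, -3.4]
opening: 0.0326
grip_force: 80.1
([0.6, -0.6, 13.0], [0.0, 0.0, -0.0])
```

```bash
python3 -m crank '[[0.6,-0.6,8,0,0,0,-1],[0.6,-0.6,12,0,0,0,-1],[0.6,-0.6,14,0,0,0,-1],[0.6,-0.6,14,0,0,0,-1],[0.6,-0.6,10,0,0,0,-1],[0,0,6,0,0,0,-1],[0,0,2,0,0,0,-1],[0,0,0,0,0,0,-1],[0,0,0,0,0,0,-1],[0,0,0,0,0,0,-1]]'
python3 -m crank '[[0,0,1,0,0,0,0.05],[0,0,0,0,0,0,0.05],[0,0,0,0,0,0,0.05],[0,0,0,0,0,0,0.05],[0,0,0,0,0,0,0.05],[0,0,-10,0,0,0,0.05],[0,0,-20,0,0,0,0.05],[0,0,-30,0,0,0,0.05],[0,0,-30,0,0,0,0.05],[0,0,0,0,0,0,0.05]]'
python3 -c "
from h import *
print(rows([.6142,-.128,.085],down(1.75),9))"
```

```text
t: 16.38
tool_pos: [0.515, 0.1553, -0.0042]
tool_rot: [-2.208, -2.23, 0.005]
contact_force: [-8.1, -0.6, 5.2]
opening: 0.0324
grip_force: 81.1
t: 17.22
tool_pos: [0.5215, 0.1562, 0.0927]
tool_rot: [2.203, 2.229, 0.016]
contact_force: [1.6, 0.5, 1.1]
opening: 0.0451
grip_force: 0.0
([-32.4, 7.5, 0.9], [0.0014, -0.0001, -0.0186])
```

```bash
python3 -m crank '[[-36.4,8.4,0.8,0,0,-0.0225,1],[-36.4,8.4,0.8,0,0,-0.0225,1],[-36.4,8.4,0.8,0,0,-0.0225,1],[-36.4,8.4,0.8,0,0,-0.0225,1],[-36.4,8.4,0.8,0,0,-0.0225,1],[-36.4,8.4,0.8,0,0,-0.0225,1],[-36.4,8.4,0.8,0,0,-0.0225,1],[-30,8.4,0.8,0,0,-0.0225,1],[-6,0,0,0,0,0,1],[0,0,0,0,0,0,1]]'
python3 -m crank '[[0,0,5,0,0,0,1],[0,0,5,0,0,0,1],[0,0,5,0,0,0,1],[0,0,0,0,0,0,1],[0,0,0,0,0,0,1],[0,0,0,0,0,0,1],[0,0,0,0,0,0,1],[0,0,0,0,0,0,1],[0,0,0,0,0,0,1],[0,0,0,0,0,0,1]]'
python3 -c "
from pun import *
im,c=look(2,(614,-127),'w7')
print(rows([.6142,-.128,-.0355],down(1.76),8))"
```

```text
t: 18.05
tool_pos: [0.6101, -0.1298, 0.0784]
tool_rot: [2.002, 2.42, 0.0]
contact_force: [-0.7, 0.8, -0.1]
opening: 0.0855
grip_force: 0.0
t: 18.88
tool_pos: [0.6098, -0.1279, 0.0633]
tool_rot: [1.998, 2.424, 0.0]
contact_force: [-0.3, -0.1, 0.5]
opening: 0.0853
grip_force: 0.0
punch 2 centre [ 614.8 -129. ] size [ 36.7 112.9] ang 12.0 axis 1.789 band [328.3 164.5] 612 roi 254 93 405 301
([-0.1, 0.5, 12.3], [0.0, 0.0, 0.0003])
```

```bash
python3 -m crank '[[0,0.6,10,0,0,-0.005,1],[-0.3,0.6,15,0,0,-0.005,1],[-0.3,0.6,18,0,0,-0.005,1],[-0.3,0.6,18,0,0,-0.005,1],[-0.3,0.6,15,0,0,0,1],[0,0.6,12,0,0,0,1],[0,0.6,8,0,0,0,1],[0,0.6,3,0,0,0,1],[0,0,0,0,0,0,1],[0,0,0,0,0,0,1]]'
python3 -m crank '[[0,0,0,0,0,0,-1],[0,0,0,0,0,0,-1],[0,0,0,0,0,0,-1],[0,0,0,0,0,0,-1],[0,0,0,0,0,0,-1],[0,0,0,0,0,0,-1],[0,0,0,0,0,0,-1],[0,0,-10,0,0,0,-1],[0,0,-20,0,0,0,-1],[0,0,-25,0,0,0,-1]]' 80
python3 -c "
from h import *
print(rows([.648,.155,.06],down(1.582),10))"
```

```text
t: 19.77
tool_pos: [0.6153, -0.1282, -0.0353]
tool_rot: [1.974, 2.443, 0.001]
contact_force: [-0.2, -0.4, -0.1]
opening: 0.0851
grip_force: 0.0
t: 20.6
tool_pos: [0.6114, -0.1269, 0.0163]
tool_rot: [-1.97, -2.438, 0.004]
contact_force: [0.3, 0.3, -3.3]
opening: 0.0326
grip_force: 80.0
([27.6, 7.0, -4.3], [-0.0007, -0.0003, 0.0201])
```

```bash
python3 -m crank '[[0,0,-25,0,0,0,-1],[0,0,-18,0,0,0,-1],[27.6,7,0,0,0,0.0201,-1],[27.6,7,0,0,0,0.0201,-1],[27.6,7,0,0,0,0.0201,-1],[27.6,7,0,0,0,0.0201,-1],[27.6,7,0,0,0,0.0201,-1],[27.6,7,0,0,0,0.0201,-1],[27.6,7,0,0,0,0.0201,-1],[27.6,7,0,0,0,0.0201,-1]]'
python3 -m crank '[[27.6,7,0,0,0,0.0201,-1],[20,7,0,0,0,0.0201,-1],[7,0,0,0,0,0,-1],[0,0,0,0,0,0,-1],[0,0,0,0,0,0,-1],[0,0,0,0,0,0,-1],[0,0,0,0,0,0,-1],[0,0,0,0,0,0,-1],[0,0,0,0,0,0,-1],[0,0,0,0,0,0,-1]]'
python3 -c "
from h import *
print(rows([.648,.155,-.0035],down(1.582),5))"
```

```text
t: 21.43
tool_pos: [0.6376, 0.0997, 0.0611]
tool_rot: [-2.164, -2.275, 0.003]
contact_force: [0.5, 1.2, -2.6]
opening: 0.0325
grip_force: 80.0
t: 22.27
tool_pos: [0.6508, 0.1527, 0.0622]
tool_rot: [2.21, 2.232, -0.0]
contact_force: [-0.8, 0.6, -3.4]
opening: 0.0324
grip_force: 80.1
([0.5, -0.6, 13.1], [0.0, 0.0, -0.0002])
```

```bash
python3 -m crank '[[0.5,-0.6,8,0,0,0,-1],[0.5,-0.6,12,0,0,0,-1],[0.5,-0.6,14,0,0,0,-1],[0.5,-0.6,14,0,0,0,-1],[0.5,-0.6,10,0,0,0,-1],[0,0,6,0,0,0,-1],[0,0,2,0,0,0,-1],[0,0,0,0,0,0,-1],[0,0,0,0,0,0,-1],[0,0,0,0,0,0,-1]]'
python3 -m crank '[[0,0,1,0,0,0,0.2],[0,0,0,0,0,0,0.2],[0,0,0,0,0,0,0.2],[0,0,0,0,0,0,0.2],[0,0,0,0,0,0,0.2],[0,0,-10,0,0,0,0.2],[0,0,-20,0,0,0,0.2],[0,0,-30,0,0,0,0.2],[0,0,-30,0,0,0,0.2],[0,0,0,0,0,0,0.2]]'
python3 -c "
from h import *
print(rows([.56,.07,.25],down(1.5708),9))"
```

```text
t: 23.1
tool_pos: [0.6472, 0.156, -0.0038]
tool_rot: [-2.209, -2.232, 0.001]
contact_force: [-4.9, 0.1, 3.1]
opening: 0.0327
grip_force: 80.8
t: 23.93
tool_pos: [0.6529, 0.1565, 0.0944]
tool_rot: [2.203, 2.228, 0.017]
contact_force: [1.5, -0.4, 1.4]
opening: 0.0511
grip_force: 0.0
([-9.5, -10.3, -17.4], [0.0015, -0.0002, 0.0012])
```

```bash
python3 -m crank '[[-10.5,-11.5,-19.5,0,0,0,1],[-10.5,-11.5,-19.5,0,0,0,1],[-10.5,-11.5,-19.5,0,0,0,1],[-10.5,-11.5,-19.5,0,0,0,1],[-10.5,-11.5,-19.5,0,0,0,1],[-10.5,-11.5,-19.5,0,0,0,1],[-10.5,-11.5,-19.5,0,0,0,1],[-10.5,-11.5,-19.5,0,0,0,1],[0,0,0,0,0,0,1],[0,0,0,0,0,0,1]]'
python3 -m crank '[[0,0,0,0,0,0,1],[0,0,0,0,0,0,1],[0,0,0,0,0,0,1],[0,0,0,0,0,0,1],[0,0,0,0,0,0,1],[0,0,0,0,0,0,1],[0,0,0,0,0,0,1],[0,0,0,0,0,0,1],[0,0,0,0,0,0,1],[0,0,0,0,0,0,1]]'
python3 - <<'E'
from pun import *
import pickle
im,c=snap('wrist','w8');pickle.dump(c,open('w8.pkl','wb'))
b=np.ascontiguousarray(im[:,:,::-1])
for i,X in enumerate([516,582,648]):
  q=np.array([proj(c,[(X+a)/1000,y/1000,.048]) for a in(-25,25) for y in(165,208)]);x0,y0=q.min(0).astype(int);x1,y1=q.max(0).astype(int)
  r=punches1(b,c,i,(x0,y0,x1,y1),.048); print(i,np.round(r[2],1),r[3],(plane(c,r[2],.062)*1000).round(1))
E
```

```text
t: 24.77
tool_pos: [0.5576, 0.0706, 0.2435]
tool_rot: [2.208, 2.23, 0.006]
contact_force: [0.0, 0.8, -0.2]
opening: 0.0854
grip_force: 0.0
t: 25.6
tool_pos: [0.5567, 0.0708, 0.2412]
tool_rot: [2.209, 2.233, 0.0]
contact_force: [-0.2, -0.3, 0.9]
opening: 0.0857
grip_force: 0.0
0 [269.2  53.3] 104 [505.5 190.7  62. ]
1 [346.3  52. ] 416 [584.  192.8  62. ]
2 [408.5  52.8] 151 [647.3 192.6  62. ]
```

View pics/w8.png

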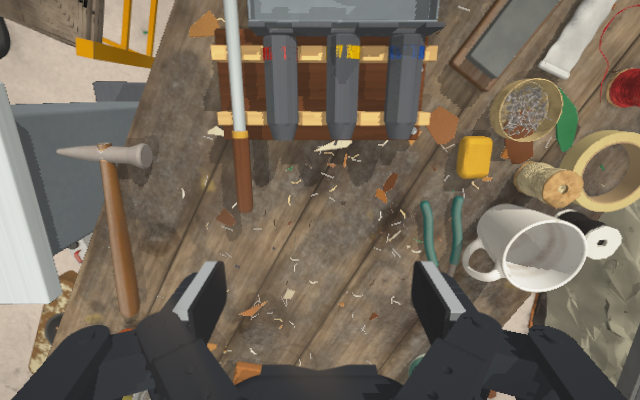

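```bash
python3 - <<'E'
from h import *
import pickle
w2,w8=pickle.load(open('w2.pkl','rb')),pickle.load(open('w8.pkl','rb'))
F=[]
for c,fn,(x0,y0,x1,y1) in [(w2,'w2',(236,195,264,270)),(w8,'w8',(228,126,258,220))]:
  b=cv2.imread(f'pics/{fn}.png')[y0:y1,x0:x1]; hsv=cv2.cvtColor(b,cv2.COLOR_BGR2HSV).astype(int)
  m=((hsv[...,1]>115)&(hsv[...,2]<160)&(hsv[...,0]<16)).astype(np.uint8)*255
  m=cv2.morphologyEx(m,cv2.MORPH_OPEN,np.ones((5,5)))
  cs,_=cv2.findContours(m,cv2.RETR_EXTERNAL,cv2.CHAIN_APPROX_NONE);cc=max(cs,key=cv2.contourArea)
  P=np.array([plane(c,(p[0][0]+x0,p[0][1]+y0),.046)[:2] for p in cc]).astype(np.float32)*1000
  r=cv2.minAreaRect(P);print(fn,np.round(r[0],1),np.round(r[1],1),r[2],cv2.boundingRect(cc))
  f=((hsv[...,0]>=14)&(hsv[...,0]<28)&(hsv[...,1]>130)&(hsv[...,2]>140)).astype(np.uint8)
  ys,xs=np.nonzero(f[:30]); F.append((c,(xs.mean()+x0,ys.mean()+y0))); print('ferrule',F[-1][1],len(xs))
X,e=tri([ray(*f) for f in F]);print('ferrule tri',(X*1000).round(1),e[0]*1000)
# bar centreline w8 at rows, plane .046
b=cv2.imread('pics/w8.png');lab=cv2.cvtColor(b,cv2.COLOR_BGR2Lab).astype(int)
for y in (10,30,70,100,120):
  xs=np.nonzero((lab[y,215:260,2]<134)&(lab[y,215:260,0]>120))[0]+215
  if len(xs): print(y,xs.min(),xs.max(),(plane(w8,(xs.mean(),y),.048)*1000).round(1))
E
```

```text
w2 [466.9  56.7] [17.7 87.3] 0.43506279587745667 (7, 11, 16, 58)
ferrule (np.float64(248.05263157894737), np.float64(202.1184210526316)) 76
w8 [467.2  65.4] [104.5  33.3] 87.12789916992188 (0, 0, 30, 86)
ferrule (np.float64(239.76363636363635), np.float64(134.60909090909092)) 110
ferrule tri [467.2 107.3  50.3] 0.022397506912999316
10 224 259 [474.5 231.7  48. ]
30 226 238 [466.  213.5  48. ]
70 229 241 [466.2 175.3  48. ]
100 232 243 [466.7 144.7  48. ]
120 234 244 [466.9 123.3  48. ]
```

```bash
python3 - <<'E'
from h import *
import pickle
w8=pickle.load(open('w8.pkl','rb'))
b=cv2.imread('pics/w8.png');lab=cv2.cvtColor(b,cv2.COLOR_BGR2Lab).astype(int)
for i,(x0,x1) in enumerate([(255,312),(318,372),(376,430)]):
  for y in (66,74,82,90,98,106,126,132,136):
    xs=np.nonzero(lab[y,x0:x1,2]<133)[0]+x0
    if len(xs): print(i,y,xs.min(),xs.max(),(plane(w8,(xs.mean(),y),.048)*1000).round(1)[:2],end=' | ')
  print()
  col=[(255,312,282),(318,372,343),(376,430,405)][i][2]
  ys=[y for y in range(60,150) if (lab[y,col-4:col+5,2]<133).mean()>.5]; print('mouth row',max(ys),plane(w8,(col,max(ys)),.048)[1]*1000)
E
python3 -c "
from h import *
print(rows([.467,.077,.06],down(1.581),9))"
```

```text
0 66 265 296 [515.1 180. ] | 0 74 265 297 [515.4 172. ] | 0 82 265 297 [515.2 164. ] | 0 90 266 297 [515.5 155.8] | 0 98 266 297 [515.3 147.4] | 0 106 267 297 [515.7 139. ] | 0 126 269 296 [515.7 117.3] | 0 132 271 294 [515.5 110.6] | 0 136 273 293 [516.  106.1] | 
mouth row 140 101.53186852987545
1 66 327 358 [581.5 180.7] | 1 74 327 358 [581.8 172.8] | 1 82 327 357 [581.5 164.7] | 1 90 326 357 [581.3 156.5] | 1 98 326 357 [581.6 148.2] | 1 106 326 356 [581.3 139.7] | 1 126 328 354 [582. 118.] | 1 132 330 352 [582.2 111.3] | 1 136 331 351 [582.4 106.8] | 
mouth row 139 103.4448415591675
2 66 388 421 [647.8 181.3] | 2 74 387 420 [647.5 173.3] | 2 82 387 419 [647.8 165.3] | 2 90 386 419 [648.  157.1] | 2 98 385 418 [647.7 148.8] | 2 106 385 417 [647.9 140.3] | 2 126 386 413 [648.3 118.6] | 2 132 387 414 [650. 112.] | 2 136 388 409 [648.1 107.5] | 
mouth row 138 105.26114359818645
([0.8, -10.0, 20.1], [0.0, -0.0, 0.0001])
```

```bash
python3 -m crank '[[0.8,-10,20,0,0,-0.001,0],[0.8,-10,20,0,0,-0.001,0],[0.8,-10,20,0,0,-0.001,0],[0.8,-10,20,0,0,-0.001,0],[0.8,-10,20,0,0,-0.001,0],[0.8,-10,20,0,0,-0.001,0],[0.8,-10,20,0,0,-0.001,0],[0.8,-10,20,0,0,-0.001,0],[0.8,-10,20,0,0,-0.001,0],[0,0,0,0,0,0,0]]'
python3 -m crank '[[0,0,0,0,0,0,0],[0,0,0,0,0,0,0],[0,0,0,0,0,0,0],[0,0,0,0,0,0,0],[0,0,0,0,0,0,0],[0,0,0,0,0,0,0],[0,0,0,0,0,0,0],[0,0,0,0,0,0,0],[0,0,0,0,0,0,0],[0,0,0,0,0,0,0]]'
python3 -c "
from h import *
print(rows([.467,.077,-.010],down(1.581),1))"
```

```text
t: 26.48
tool_pos: [0.4616, 0.0768, 0.0564]
tool_rot: [-2.195, -2.239, 0.01]
contact_force: [-0.5, -0.4, -1.7]
opening: 0.0423
grip_force: 0.0
t: 27.32
tool_pos: [0.4665, 0.0767, 0.061]
tool_rot: [-2.199, -2.243, 0.0]
contact_force: [0.2, 0.6, -0.8]
opening: 0.043
grip_force: 0.0
([0.3, 0.5, 71.0], [-0.0002, -0.0, 0.0096])
```

```bash
python3 -m crank '[[0,0,10,0,0,0.0048,0],[0,0,15,0,0,0.0048,0],[0,0.5,15,0,0,0,0],[0,0,15,0,0,0,0],[0,0,10,0,0,0,0],[0,0,6,0,0,0,0],[0,0,0,0,0,0,0],[0,0,0,0,0,0,0],[0,0,0,0,0,0,0],[0,0,0,0,0,0,0]]'
python3 -m crank '[[0,0,0,0,0,0,-1],[0,0,0,0,0,0,-1],[0,0,0,0,0,0,-1],[0,0,0,0,0,0,-1],[0,0,0,0,0,0,-1],[0,0,0,0,0,0,-1],[0,0,0,0,0,0,-1],[0,0,0,0,0,0,-1],[0,0,0,0,0,0,-1],[0,0,0,0,0,0,-1]]' 120
python3 -m crank '[[0,0,-4,0,0,0,-1],[0,0,-5,0,0,0,-1],[0,0,-8,0,0,0,-1],[0,0,-8,0,0,0,-1],[0,0,-5,0,0,0,-1],[0,0,0,0,0,0,-1],[0,0,0,0,0,0,-1],[0,0,0,0,0,0,-1],[0,0,0,0,0,0,-1],[0,0,0,0,0,0,-1]]'
cat > tip.py <<'E'
from h import *
import sys
def tip(fn):
    "bar edges in wrist picture -> in tool frame: bar line and tip, axis supposed at tool y~0"
    o=ctrl.get_obs(); im,c=snap("wrist",fn); b=np.ascontiguousarray(im[:,:,::-1]); return o,c,b
E
python3 - <<'E'
from h import *
o=ctrl.get_obs();im,c=snap('wrist','w9');b=np.ascontiguousarray(im[:,:,::-1]);lab=cv2.cvtColor(b,cv2.COLOR_BGR2Lab).astype(int)
Rt=R.from_rotvec(o['tool_rot']).as_matrix();p=o['tool_pos']
for dz in(-.051,-.056,-.061): print(dz,[proj(c,p+Rt@[s,0,dz]).round(1) for s in(.035,.09,.13,.18)])
for y in range(20,240,12):
  xs=np.nonzero((lab[y,270:370,2]<134)&(lab[y,270:370,0]>110))[0]+270
  print(y,(xs.min(),xs.max(),len(xs)) if len(xs) else None,end=' ')
E
```

```text
t: 28.15
tool_pos: [0.468, 0.0767, -0.0089]
tool_rot: [2.209, 2.232, 0.002]
contact_force: [0.5, -0.8, -0.7]
opening: 0.0426
grip_force: 0.0
t: 28.98
tool_pos: [0.4667, 0.0767, -0.0094]
tool_rot: [-2.209, -2.233, 0.001]
contact_force: [-4.5, -1.0, 5.3]
opening: 0.0163
grip_force: 117.2
t: 29.82
tool_pos: [0.4666, 0.0767, 0.0196]
tool_rot: [-2.21, -2.232, 0.001]
contact_force: [0.2, -0.2, -1.7]
opening: 0.016
grip_force: 117.3
-0.051 [array([317.7, 208.3]), array([317.6,  69.3]), array([317.5, -62. ]), array([ 317.3, -287.7])]
-0.056 [array([317.7, 212.3]), array([317.5,  68.3]), array([317.4, -69.3]), array([ 317.2, -309.9])]
-0.061 [array([317.6, 216.7]), array([317.5,  67.2]), array([317.4, -77.3]), array([ 317.1, -334.9])]
20 (np.int64(297), np.int64(335), 39) 32 (np.int64(297), np.int64(335), 39) 44 (np.int64(298), np.int64(335), 38) 56 (np.int64(298), np.int64(335), 38) 68 (np.int64(298), np.int64(335), 38) 80 (np.int64(299), np.int64(335), 37) 92 (np.int64(299), np.int64(335), 37) 104 (np.int64(299), np.int64(335), 37) 116 (np.int64(300), np.int64(335), 36) 128 (np.int64(300), np.int64(335), 36) 140 (np.int64(300), np.int64(335), 36) 152 (np.int64(301), np.int64(334), 34) 164 (np.int64(301), np.int64(334), 34) 176 (np.int64(301), np.int64(334), 34) 188 (np.int64(301), np.int64(334), 34) 200 (np.int64(302), np.int64(334), 33) 212 (np.int64(303), np.int64(333), 31) 224 None 236 None
```

```bash
python3 -m crank '[[0,0,-8,0,0,0,-1],[0,0,-8,0,0,0,-1],[-15,0,0,0,0,0,-1],[-24,0,0,0,0,0,-1],[-28,0,0,0,0,0,-1],[-28,0,0,0,0,0,-1],[-28,0,0,0,0,0,-1],[-28,0,0,0,0,0,-1],[-24,0,0,0,0,0,-1],[-10,0,0,0,0,0,-1]]'
python3 -m crank '[[0,7,0,0,0,0,-1],[0,12,0,0,0,0,-1],[0,12,0,0,0,0,-1],[0,12,0,0,0,0,-1],[0,6.5,0,0,0,0,-1],[0,0,10,0,0,0,-1],[0,0,15,0,0,0,-1],[0,0,0,0,0,0,-1],[0,0,0,0,0,0,-1],[0,0,0,0,0,0,-1]]'
python3 - <<'E'
from h import *
o=ctrl.get_obs();print(o['tool_pos'],o['tool_rot'],o['grip_force'])
Rt=R.from_rotvec(o['tool_rot']).as_matrix();e=o['tool_pos']+Rt@[.18,0,-.0554];print('expected tip',e)
for n in('top','scene'):
  im,c=snap(n,n[0]+'2');b=np.ascontiguousarray(im[:,:,::-1]);u=proj(c,e);v=proj(c,o['tool_pos']+Rt@[.06,0,-.0554]);print(n,u.round(1),v.round(1))
  lab=cv2.cvtColor(b,cv2.COLOR_BGR2Lab).astype(int)
  d=(u-v)/np.linalg.norm(u-v);nrm=np.array([-d[1],d[0]])
  for s in np.arange(-30,16,3):
    q=u+d*s; pr=[lab[int(round((q+nrm*k)[1])),int(round((q+nrm*k)[0]))] for k in range(-9,10)]
    print(int(s),' '.join(f"{a[0]}/{a[2]-128}" for a in pr))
E
```

```text
t: 30.7
tool_pos: [0.4697, -0.1111, 0.0375]
tool_rot: [2.211, 2.228, 0.0]
contact_force: [0.4, -0.0, -1.4]
opening: 0.016
grip_force: 117.4
t: 31.53
tool_pos: [0.5181, -0.1074, 0.011]
tool_rot: [-2.209, -2.233, 0.0]
contact_force: [1.1, 0.8, -1.0]
opening: 0.0161
grip_force: 117.4
[ 0.51809388 -0.10738946  0.01100755] [-2.20942760e+00 -2.23258421e+00  2.76430088e-04] 117.42715923115611
expected tip [0.51624666 0.07258534 0.0664586 ]
top [276.6 220.8] [327.9 220.8]
-30 120/9 126/10 129/10 125/9 132/10 135/10 127/7 133/1 157/1 182/1 189/1 188/1 162/2 120/7 104/11 96/10 90/9 77/8 83/9
-27 120/7 124/8 125/10 125/8 123/7 121/7 151/14 155/8 159/1 181/0 189/0 189/0 165/3 127/6 115/10 109/10 100/10 89/9 81/9
-24 118/8 110/8 108/7 110/7 113/7 107/8 108/5 133/1 159/0 181/1 189/1 187/0 165/2 121/5 104/9 103/8 101/8 95/8 86/9
-21 116/8 109/8 99/7 101/7 103/5 107/5 116/4 133/3 159/0 181/0 190/0 189/0 164/1 115/4 95/7 93/5 86/6 82/6 79/7
-18 120/6 115/6 110/6 103/6 104/5 110/6 115/4 137/2 159/0 181/1 189/1 190/1 170/5 132/10 97/4 81/4 70/4 66/3 56/2
-15 106/6 108/8 111/8 109/8 106/8 104/8 108/4 13
[... 2331 characters left out ...]
9 130/2 146/1 176/1 191/0 189/1 179/3 114/9 100/13 107/14 101/11 101/11 101/9
0 104/7 109/8 102/6 103/7 98/7 99/8 152/4 179/1 198/1 198/1 201/2 195/1 167/5 145/8 87/9 97/12 96/12 99/11 92/10
3 107/7 107/7 133/14 119/12 97/5 90/7 85/6 89/6 85/6 90/7 74/8 69/7 63/8 71/8 72/9 70/7 75/8 77/9 92/8
6 107/8 104/6 98/7 97/5 91/7 90/6 89/6 74/5 63/5 58/4 47/4 47/4 47/5 50/6 52/6 65/7 66/8 66/6 67/7
9 131/12 124/13 97/9 97/9 90/7 69/5 58/4 60/3 61/4 61/5 55/3 46/6 47/4 40/5 48/7 48/7 60/8 64/8 72/7
12 69/8 80/8 75/7 74/6 68/1 70/0 69/-1 69/-1 69/1 76/-1 74/2 68/2 54/4 54/4 48/3 48/6 51/6 67/5 72/8
15 62/6 58/3 54/-2 63/-2 62/-2 63/-1 63/0 73/0 81/-2 81/-1 80/-1 83/-1 77/0 70/5 62/5 63/5 69/7 69/7 81/9
```

```bash
python3 -m crank '[[0,0,6,0,0,0,-1],[0,0,8,0,0,0,-1],[0,0,4.4,0,0,0,-1],[0,0,0,0,0,0,-1],[0,0,0,0,0,0,-1],[6,0,0,0,0,0,-1],[8,0,0,0,0,0,-1],[6,0,0,0,0,0,-1],[0,0,0,0,0,0,-1],[0,0,0,0,0,0,-1]]'
python3 - <<'E'
from h import *
o=ctrl.get_obs();print(o['tool_pos'],o['tool_rot'])
Rt=R.from_rotvec(o['tool_rot']).as_matrix();print((o['tool_pos']+Rt@[.18,0,-.0554])*1000)
E
```

```text
t: 32.47
tool_pos: [0.5183, -0.0872, -0.0071]
tool_rot: [2.208, 2.234, 0.0]
contact_force: [-0.3, 0.3, -2.0]
opening: 0.016
grip_force: 117.5
[ 0.51834575 -0.08715145 -0.00713432] [2.20842699e+00 2.23391737e+00 8.58882637e-05]
[516.26503084  92.84735908  48.23046363]
```

```bash
python3 -m crank '[[6,0,0,0,0,0,-1],[8,0,0,0,0,0,-1],[10,0,0,0,0,0,-1],[10,0,0,0,0,0,-1],[10,0,0,0,0,0,-1],[10,0,0,0,0,0,-1],[10,0,0,0,0,0,-1],[10,0,0,0,0,0,-1],[10,0,0,0,0,0,-1],[10,0,0,0,0,0,-1]]'
python3 -m crank '[[10,0,0,0,0,0,-1],[10,0,0,0,0,0,-1],[10,0,0,0,0,0,-1],[7,0,0,0,0,0,-1],[3,0,0,0,0,0,-1],[0,0,0,0,0,0,-1],[0,0,0,0,0,0,-1],[0,0,0,0,0,0,-1],[0,0,0,0,0,0,-1],[0,0,0,0,0,0,-1]]'
python3 -c "
from h import *
snap('scene','s3');a=cv2.imread('pics/s3.png')[215:335,190:330];b=cv2.imread('pics/s0.png')[215:335,190:330]
cv2.imwrite('pics/s3c.png',cv2.resize(a,None,fx=5,fy=5,interpolation=cv2.INTER_CUBIC))
h=cv2.cvtColor(a,cv2.COLOR_BGR2HSV).astype(int);g=cv2.cvtColor(b,cv2.COLOR_BGR2HSV).astype(int)
m=(h[...,0]<20)&(h[...,1]>60)&(cv2.absdiff(a,b).max(2)>25);ys,xs=np.nonzero(m);print(len(xs),xs.mean()+190,ys.mean()+215)
n,l,st,ct=cv2.connectedComponentsWithStats(m.astype(np.uint8));print([(s[4],c.round()+[190,215]) for s,c in zip(st[1:],ct[1:]) if s[4]>15])
print('slug expected px',proj(cam('scene'),[.515,.25,.014]))"
```

```text
t: 33.3
tool_pos: [0.5178, 0.0052, -0.0068]
tool_rot: [2.206, 2.231, -0.004]
contact_force: [0.9, -9.5, -1.7]
opening: 0.0162
grip_force: 117.5
t: 34.13
tool_pos: [0.5169, 0.0459, -0.0073]
tool_rot: [-2.211, -2.232, 0.0]
contact_force: [-0.5, -0.0, -1.3]
opening: 0.0163
grip_force: 117.5
1432 299.62081005586595 272.588687150838
[(np.int32(87), array([321., 235.])), (np.int32(153), array([266., 248.])), (np.int32(180), array([290., 259.])), (np.int32(759), array([313., 280.])), (np.int32(42), array([256., 262.])), (np.int32(16), array([276., 271.])), (np.int32(146), array([284., 302.])), (np.int32(16), array([318., 308.]))]
slug expected px [282.22555708 306.66937379]
```

```bash
python3 -m crank '[[-10,0,0,0,0,0,-1],[-18,0,0,0,0,0,-1],[-20,0,0,0,0,0,-1],[-20,0,0,0,0,0,-1],[-20,0,0,0,0,0,-1],[-20,0,0,0,0,0,-1],[-18,0,0,0,0,0,-1],[-14,0,0,0,0,0,-1],[0,0,0,0,0,0,-1],[0,0,0,0,0,0,-1]]'
python3 -m crank '[[0,8,0,0,0,0,-1],[0,14,0,0,0,0,-1],[0,16,0,0,0,0,-1],[0,14,0,0,0,0,-1],[0,10,0,0,0,0,-1],[0,4,0,0,0,0,-1],[0,0,0,0,0,0,-1],[0,0,0,0,0,0,-1],[0,0,0,0,0,0,-1],[0,0,0,0,0,0,-1]]'
python3 - <<'E'
from h import *
o=ctrl.get_obs();print(o['tool_pos'],o['tool_rot'],rows([.5842,-.094,-.0071],down(1.581),1))
Rt=R.from_rotvec(o['tool_rot']).as_matrix();e=o['tool_pos']+Rt@[.18,0,-.0554];print(e*1000)
im,c=snap('top','t3');b=np.ascontiguousarray(im[:,:,::-1]);lab=cv2.cvtColor(b,cv2.COLOR_BGR2Lab).astype(int);u=proj(c,e);print(u)
for s in(-6,-3,0,3,6,9,12,15,18,21): print(s,' '.join(f"{a[0]}/{a[2]-128}" for a in lab[int(u[1])-10:int(u[1])+11,int(u[0]-s)]))
E
```

```text
t: 35.02
tool_pos: [0.5182, -0.0948, -0.0072]
tool_rot: [-2.212, -2.23, -0.0]
contact_force: [-0.1, -0.3, -2.0]
opening: 0.016
grip_force: 118.6
t: 35.85
tool_pos: [0.5836, -0.0929, -0.0076]
tool_rot: [-2.21, -2.232, 0.001]
contact_force: [-0.5, -0.1, -1.5]
opening: 0.0157
grip_force: 118.5
[ 0.58356114 -0.09293322 -0.00756739] [-2.20964195e+00 -2.23224705e+00  6.59980995e-04] ([-1.1, 0.6, -0.5], [-0.0008, -0.0002, -0.0])
[581.77157786  87.04819413  47.86407637]
[272.3132582  194.36117108]
-6 80/5 66/4 59/6 58/5 59/6 58/5 60/3 116/3 171/0 192/0 185/0 169/1 149/1 111/1 55/4 61/4 107/14 143/18 151/17 147/17 138/15
-3 72/5 61/7 63/5 58/4 54/3 50/7 50/5 93/2 163/1 194/1 185/0 171/0 146/1 172/7 194/9 196/10 206/10 205/10 207/10 200/10 189/11
0 61/6 65/5 58/5 56/6 46/6 55/8 112/13 162/12 160/9 117/4 114/3 107/4 134/7 139/7 100/6 101/8 58/6 57/7 54/7 59/5 61/6
3 60/12 61/13 58/12 63/12 62/11 58/14 61/14 56/13 60/12 65/13 63/14 58/12 58/12 60/13 62/13 61/12 63/13 58/13 61/12 60/12 58/13
6 57/13 63/13 61/14 63/12 60/13 68/7 75/1 74/0 76/-1 83/-2 77/-1 69/-2 65/-1 62/1 66/4 63/10 61/12 62/12 63/14 59/12 61/14
9 89/14 86/15 79/15 78/13 82/6 90/-1 92/-3 95/-2 95/-2 90/-1 87/-1 79/-1 77/-1 66/-3 68/0 67/3 70/10 71/15 75/14 74/13 69/14
12 170/23 157/22 143/20 127/15 92/0 92/-1 90/-2 98/-2 92/-2 91/-1 86/-1 82/-1 75/-3 69/-1 66/-2 60/-1 92/10 122/18 128/19 141/20 157/22
15 184/23 167/22 131/15 108/2 102/-1 101/-2 95/-2 95/-2 97/-2 98/-2 99/-3 95/-1 83/-2 66/-2 70/-1 70/-3 76/1 106/13 128/19 146/20 173/23
18 66/17 56/17 76/7 91/0 105/-1 101/-2 104/-2 100/-1 104/-2 103/-2 102/-2 101/-2 96/0 72/-1 75/0 73/-3 70/0 71/8 73/15 98/18 119/19
21 59/13 61/14 74/6 96/0 103/-1 103/-1 102/-1 104/0 99/-2 99/-2 103/-2 103/0 96/-1 73/-1 72/0 71/-2 65/-1 64/7 60/14 60/11 65/13
```

```bash
python3 -m crank '[[6,0.5,0,0,0,0,-1],[8,0,0,0,0,0,-1],[10,0,0,0,0,0,-1],[10,0,0,0,0,0,-1],[10,0,0,0,0,0,-1],[10,0,0,0,0,0,-1],[10,0,0,0,0,0,-1],[10,0,0,0,0,0,-1],[10,0,0,0,0,0,-1],[10,0,0,0,0,0,-1]]'
python3 -m crank '[[10,0,0,0,0,0,-1],[10,0,0,0,0,0,-1],[10,0,0,0,0,0,-1],[10,0,0,0,0,0,-1],[6,0,0,0,0,0,-1],[0,0,0,0,0,0,-1],[0,0,0,0,0,0,-1],[0,0,0,0,0,0,-1],[0,0,0,0,0,0,-1],[0,0,0,0,0,0,-1]]'
cat > slug.py <<'E'
from h import *
import sys
def tray(fn):
    snap('scene',fn);a=cv2.imread(f'pics/{fn}.png');b=cv2.imread('pics/s0.png');h=cv2.cvtColor(a,cv2.COLOR_BGR2HSV).astype(int)
    m=(h[...,0]<20)&(h[...,1]>60)&(cv2.absdiff(a,b).max(2)>25);m[:240]=0;m[345:]=0;m[:,:190]=0;m[:,345:]=0
    n,l,st,ct=cv2.connectedComponentsWithStats(m.astype(np.uint8))
    print([(int(s[4]),c.round().tolist(),(plane(cam('scene'),c,.014)*1000).round().tolist()) for s,c in zip(st[1:],ct[1:]) if s[4]>40])
tray(sys.argv[1])
E
python3 slug.py s4
```

```text
t: 36.73
tool_pos: [0.5842, -0.0003, -0.0069]
tool_rot: [2.206, 2.231, -0.004]
contact_force: [0.2, -8.3, -1.4]
opening: 0.0159
grip_force: 118.5
t: 37.57
tool_pos: [0.5834, 0.0466, -0.0073]
tool_rot: [-2.211, -2.232, 0.0]
contact_force: [-0.7, -0.3, -1.6]
opening: 0.0163
grip_force: 118.5
[(145, [265.0, 249.0], [635.0, 132.0, 14.0]), (177, [290.0, 259.0], [566.0, 131.0, 14.0]), (740, [319.0, 280.0], [476.0, 153.0, 14.0]), (79, [286.0, 272.0], [553.0, 169.0, 14.0]), (43, [303.0, 281.0], [507.0, 173.0, 14.0]), (138, [258.0, 290.0], [584.0, 238.0, 14.0]), (145, [284.0, 302.0], [517.0, 238.0, 14.0])]
```

```bash
python3 -m crank '[[-10,0,0,0,0,0,-1],[-18,0,0,0,0,0,-1],[-20,0,0,0,0,0,-1],[-20,0,0,0,0,0,-1],[-20,0,0,0,0,0,-1],[-20,0,0,0,0,0,-1],[-18,0,0,0,0,0,-1],[-14,0,0,0,0,0,-1],[0,0,0,0,0,0,-1],[0,0,0,0,0,0,-1]]'
python3 -m crank '[[0,8,0,0,0,0,-1],[0,14,0,0,0,0,-1],[0,16,0,0,0,0,-1],[0,14,0,0,0,0,-1],[0,10,0,0,0,0,-1],[0,4.2,0,0,0,0,-1],[0,0,0,0,0,0,-1],[0,0,0,0,0,0,-1],[0,0,0,0,0,0,-1],[0,0,0,0,0,0,-1]]'
python3 - <<'E'
from h import *
o=ctrl.get_obs();print(o['tool_pos'],o['tool_rot'],rows([.6504,-.094,-.0071],down(1.581),1))
Rt=R.from_rotvec(o['tool_rot']).as_matrix();e=o['tool_pos']+Rt@[.18,0,-.0554];print(e*1000)
im,c=snap('top','t4');b=np.ascontiguousarray(im[:,:,::-1]);lab=cv2.cvtColor(b,cv2.COLOR_BGR2Lab).astype(int);u=proj(c,e);print(u)
for s in(-9,-6,-3,6,9,12,18,21): print(s,' '.join(f"{a[0]}/{a[2]-128}" for a in lab[int(u[1])-10:int(u[1])+11,int(u[0]-s)]))
E
```

```text
t: 38.45
tool_pos: [0.5848, -0.094, -0.0073]
tool_rot: [-2.212, -2.231, -0.0]
contact_force: [-0.8, 0.3, -1.8]
opening: 0.0162
grip_force: 118.5
t: 39.28
tool_pos: [0.6503, -0.0921, -0.0076]
tool_rot: [-2.209, -2.232, 0.001]
contact_force: [-0.8, -0.6, -1.1]
opening: 0.0162
grip_force: 118.5
[ 0.65028042 -0.09207823 -0.00758319] [-2.20933334e+00 -2.23240459e+00  6.52348211e-04] ([-1.9, 0.1, -0.5], [-0.0008, -0.0003, 0.0002])
[648.45697675  87.89851067  47.86234355]
[272.75545577 167.30991716]
-9 122/8 119/6 118/8 115/6 101/6 94/5 91/7 131/2 178/1 190/1 183/1 165/0 142/0 110/1 64/5 67/4 69/3 61/5 62/5 66/5 69/4
-6 116/9 114/8 109/9 96/7 96/7 96/7 86/5 109/2 167/0 192/1 185/1 166/0 142/1 114/2 78/6 77/5 72/4 64/5 70/4 73/3 66/4
-3 121/12 109/11 114/13 132/20 124/20 79/7 81/7 110/5 168/2 190/1 182/0 166/1 143/1 110/1 73/5 74/4 112/9 146/11 154/11 133/10 69/6
6 106/10 90/13 110/3 133/2 122/3 102/2 85/-3 82/-2 81/-2 82/-1 82/-2 79/-2 69/-2 69/-2 60/-2 61/5 59/12 59/13 60/12 56/16 60/14
9 109/15 105/16 95/16 99/15 90/9 89/-2 92/-1 88/-3 86/-2 94/-2 89/-2 80/-2 72/0 70/-2 69/-2 66/0 75/8 91/15 87/15 86/15 88/15
12 187/23 175/23 149/21 123/14 97/1 92/-2 92/-1 92/-3 96/-1 92/-1 90/-1 83/-1 74/-1 72/-2 70/-2 68/-3 74/4 103/14 123/18 145/21 173/22
18 110/13 93/18 91/13 99/4 104/-2 105/-1 101/-2 107/-1 104/-1 107/-1 104/-2 99/-2 79/-2 76/-2 78/-2 74/-3 74/-1 62/2 62/14 62/12 60/14
21 109/13 89/18 88/12 104/3 110/-2 109/-3 112/-2 117/-3 121/-2 117/-1 120/-1 113/-2 94/-1 86/-2 85/-3 89/0 74/0 65/2 61/10 56/11 61/13
```

```bash
python3 -m crank '[[6,0,0,0,0,0,-1],[8,0,0,0,0,0,-1],[10,0,0,0,0,0,-1],[10,0,0,0,0,0,-1],[10,0,0,0,0,0,-1],[10,0,0,0,0,0,-1],[10,0,0,0,0,0,-1],[10,0,0,0,0,0,-1],[10,0,0,0,0,0,-1],[10,0,0,0,0,0,-1]]'
python3 -m crank '[[10,0,0,0,0,0,-1],[10,0,0,0,0,0,-1],[10,0,0,0,0,0,-1],[10,0,0,0,0,0,-1],[5,0,0,0,0,0,-1],[0,0,0,0,0,0,-1],[0,0,0,0,0,0,-1],[0,0,0,0,0,0,-1],[0,0,0,0,0,0,-1],[0,0,0,0,0,0,-1]]'
python3 slug.py s5
```

```text
t: 40.17
tool_pos: [0.6504, 0.0001, -0.0069]
tool_rot: [2.207, 2.231, -0.004]
contact_force: [0.0, -9.0, -0.7]
opening: 0.0159
grip_force: 118.6
t: 41.0
tool_pos: [0.6496, 0.0463, -0.0073]
tool_rot: [2.211, 2.232, -0.0]
contact_force: [0.9, 0.8, -1.3]
opening: 0.0159
grip_force: 118.5
[(147, [265.0, 249.0], [635.0, 131.0, 14.0]), (142, [290.0, 258.0], [567.0, 130.0, 14.0]), (780, [319.0, 282.0], [474.0, 157.0, 14.0]), (52, [282.0, 272.0], [563.0, 172.0, 14.0]), (129, [233.0, 279.0], [651.0, 239.0, 14.0]), (136, [258.0, 290.0], [584.0, 238.0, 14.0]), (146, [284.0, 302.0], [517.0, 239.0, 14.0])]
```

```bash
python3 -m crank '[[-10,0,0,0,0,0,-1],[-18,0,0,0,0,0,-1],[-20,0,0,0,0,0,-1],[-20,0,0,0,0,0,-1],[-20,0,0,0,0,0,-1],[-20,0,0,0,0,0,-1],[-20,0,0,0,0,0,-1],[-12,0,-8,0,0,0,-1],[0,0,-16,0,0,0,-1],[0,0,-16,0,0,0,-1]]'
python3 -m crank '[[0,-10,0,0,0,0,-1],[0,-20,0,0,0,0,-1],[0,-26,0,0,0,0,-1],[0,-28,0,0,0,0,-1],[0,-28,0,0,0,0,-1],[0,-28,0,0,0,0,-1],[0,-24,0,0,0,0,-1],[0,-14,0,0,0,0,-1],[0,-4.5,0,0,0,0,-1],[0,0,0,0,0,0,-1]]'
python3 -m crank '[[10,0,0,0,0,0,-1],[20,0,0,0,0,0,-1],[25,0,0,0,0,0,-1],[28,0,0,0,0,0,-1],[28,0,0,0,0,0,-1],[24,0,0,0,0,0,-1],[16,0,0,0,0,0,-1],[8,0,0,0,0,0,-1],[0,0,0,0,0,0,-1],[0,0,0,0,0,0,-1]]'
python3 - <<'E'
from h import *
print(rows([.4667,.0767,-.0085],down(1.581),1)); o=ctrl.get_obs()
Rt=R.from_rotvec(o['tool_rot']).as_matrix();e=o['tool_pos']+Rt@[.18,0,-.0554]
im,c=snap('top','t5');b=np.ascontiguousarray(im[:,:,::-1]);lab=cv2.cvtColor(b,cv2.COLOR_BGR2Lab).astype(int);u=proj(c,e);print(u)
for s in(-40,-20,-9,-3,0,3,6): print(s,' '.join(f"{a[0]}/{a[2]-128}" for a in lab[int(u[1])-8:int(u[1])+9,int(u[0]-s)]))
E
```

```text
t: 41.88
tool_pos: [0.6502, -0.0948, 0.0327]
tool_rot: [-2.211, -2.229, 0.001]
contact_force: [-0.1, -0.4, -1.3]
opening: 0.016
grip_force: 118.5
t: 42.72
tool_pos: [0.4681, -0.0955, 0.0332]
tool_rot: [2.21, 2.231, 0.001]
contact_force: [-0.5, 0.7, -1.5]
opening: 0.0162
grip_force: 118.5
t: 43.55
tool_pos: [0.4675, 0.0639, 0.0329]
tool_rot: [2.208, 2.234, -0.0]
contact_force: [-0.4, -0.3, -1.3]
opening: 0.0162
grip_force: 118.5
([12.8, -0.6, 41.4], [0.0002, 0.0004, 0.0012])
[199.50814596 241.43783029]
-40 113/14 111/14 109/14 107/14 106/14 105/15 101/14 100/14 99/15 90/13 78/12 78/12 77/12 78/12 77/10 72/11 75/10
-20 94/8 93/8 98/11 100/11 99/12 101/12 103/14 109/15 111/14 108/13 108/14 107/15 105/14 107/15 106/15 109/14 110/14
-9 146/-2 143/-2 146/-3 128/-3 87/3 127/3 177/1 190/1 186/1 174/0 155/0 127/2 104/8 107/10 103/12 101/9 100/11
-3 142/-2 140/-2 145/-1 127/-2 87/3 127/3 174/0 190/1 185/0 175/0 156/0 129/3 111/8 106/10 115/11 117/12 116/11
0 145/-2 144/-1 144/-2 128/-1 85/2 91/8 127/5 146/3 141/3 136/2 118/4 106/7 110/12 112/11 114/10 110/11 112/10
3 142/-2 145/-1 144/-2 129/-2 84/0 72/8 71/8 72/10 76/8 79/8 87/8 91/9 111/11 118/11 115/10 112/10 114/12
6 141/-2 143/-2 145/-2 134/-2 90/0 62/8 70/10 78/11 87/11 85/10 88/11 105/12 116/12 113/10 121/10 123/11 120/11
```

```bash
python3 -m crank '[[6,-0.5,4,0,0,0,-1],[6,0,8,0,0,0,-1],[0.8,0,8,0,0,0,-1],[0,0,8,0,0,0,-1],[0,0,6,0,0,0,-1],[0,0,4,0,0,0,-1],[0,0,3.5,0,0,0,-1],[0,0,0,0,0,0,-1],[0,0,0,0,0,0,-1],[0,0,0,0,0,0,-1]]'
python3 -m crank '[[0,0,0,0,0,0,0],[0,0,0,0,0,0,0],[0,0,0,0,0,0,0],[0,0,0,0,0,0,0],[0,0,0,0,0,0,0],[0,0,-10,0,0,0,0],[0,0,-20,0,0,0,0],[0,0,-30,0,0,0,0],[0,0,-30,0,0,0,0],[0,0,-20,0,0,0,0]]'
python3 -c "
from h import *
print(rows([.5,-.14,.20],down(1.5708),10))"
```

```text
t: 44.43
tool_pos: [0.4664, 0.0764, -0.0086]
tool_rot: [2.21, 2.233, 0.0]
contact_force: [0.1, -1.1, -0.4]
opening: 0.0162
grip_force: 118.6
t: 45.27
tool_pos: [0.4676, 0.0766, 0.1051]
tool_rot: [2.208, 2.231, 0.005]
contact_force: [0.7, -0.4, 0.9]
opening: 0.0422
grip_force: 0.0
([-21.7, 3.1, -9.5], [0.0004, -0.0, 0.001])
```

```bash
python3 -m crank '[[-31,5.2,-12,0,0,0.001,1],[-31,5.2,-12,0,0,0.001,1],[-31,5.2,-12,0,0,0.001,1],[-31,5.2,-12,0,0,0.001,1],[-31,5.2,-12,0,0,0.001,1],[-31,5.2,-12,0,0,0.001,1],[-31,5.2,-12,0,0,0.001,1],[-31,5.2,-12,0,0,0.001,1],[-31,5.2,-12,0,0,0.001,1],[-18,0,0,0,0,0,1]]'
python3 -m crank '[[0,0,0,0,0,0,1],[0,0,0,0,0,0,1],[0,0,0,0,0,0,1],[0,0,0,0,0,0,1],[0,0,0,0,0,0,1],[0,0,0,0,0,0,1],[0,0,0,0,0,0,1],[0,0,0,0,0,0,1],[0,0,0,0,0,0,1],[0,0,0,0,0,0,1]]'
python3 -c "
from h import *
import pickle
im,c=snap('wrist','w10');pickle.dump(c,open('w10.pkl','wb'))
c0=proj(c,[.515,-.353,.04]);print(c0)
a=im[:,:,::-1][int(c0[1])-80:int(c0[1])+90,210:430];cv2.imwrite('pics/w10c.png',cv2.resize(a,None,fx=3.5,fy=3.5,interpolation=cv2.INTER_CUBIC));print(int(c0[1])-80,a.shape)"
```

```text
t: 46.1
tool_pos: [0.5164, -0.2239, 0.2134]
tool_rot: [2.218, 2.216, 0.001]
contact_force: [-0.1, 0.2, 0.5]
opening: 0.0854
grip_force: 0.0
t: 46.93
tool_pos: [0.5148, -0.2201, 0.2092]
tool_rot: [-2.22, -2.223, -0.0]
contact_force: [0.7, -1.0, -0.0]
opening: 0.0849
grip_force: 0.0
[318.26789274 276.28351678]
196 (170, 220, 3)
```

View pics/w10c.png

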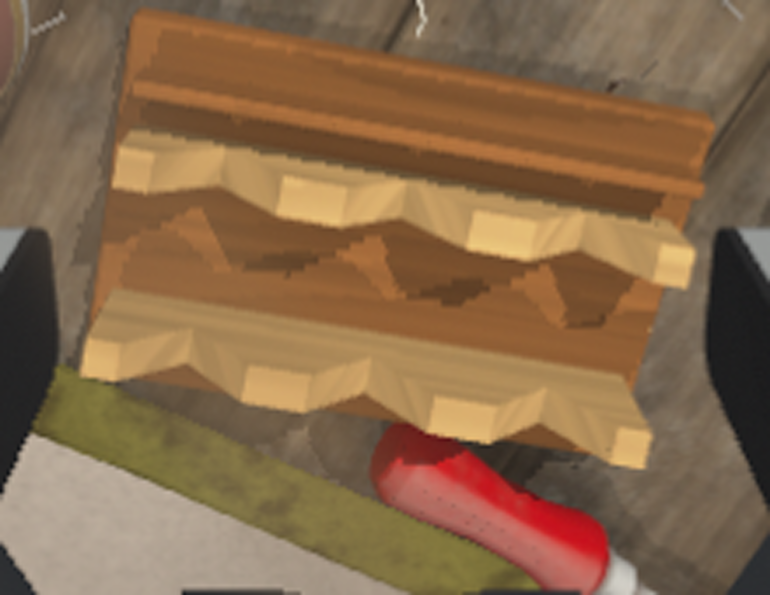

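```bash
python3 -m crank '[[-8,0,0,0,0,0,1],[-10,0,0,0,0,0,1],[-10,0,0,0,0,0,1],[-10,0,0,0,0,0,1],[-8,0,0,0,0,0,1],[-4,0,0,0,0,0,1],[0,0,0,0,0,0,1],[0,0,0,0,0,0,1],[0,0,0,0,0,0,1],[0,0,0,0,0,0,1]]'
cat > rack.py <<'E'
from h import *
import pickle
im,c11=snap('wrist','w11');c10=pickle.load(open('w10.pkl','rb'))
def apex(fn,c,guess):
    b=cv2.imread(f'pics/{fn}.png').astype(int); m=(b[...,1]>118)&(b[...,2]-b[...,0]>45)&(b[...,2]>150); out=[]
    for gx,gy in guess:
        gx=int(round(gx)); xs=np.arange(gx-12,gx+13); pr=[]
        for x in xs:
            y=int(gy)-8   # go down inside the rail until it ends
            ys=np.nonzero(m[int(gy)-9:int(gy)+14,x])[0]; pr.append(ys.max()+int(gy)-9+.5 if len(ys) else np.nan)
        pr=np.array(pr); ok=~np.isnan(pr); xs,pr=xs[ok],pr[ok]
        best=min((np.linalg.lstsq(np.c_[np.abs(xs-k),xs,np.ones(len(xs))],pr,rcond=None)[1][0],k) for k in np.arange(gx-5,gx+5,.1)); k=best[1]
        a=np.linalg.lstsq(np.c_[np.abs(xs-k),xs,np.ones(len(xs))],pr,rcond=None)[0]; out.append((k,a[1]*k+a[2]))
        print(fn,np.round(out[-1],1),'res',round(best[0],1),'slope',a.round(2)[:2],pr.astype(int).tolist())
    return out
W=lambda u,v:(u/3.5+210,v/3.5+196)
g=[W(220,185),W(402,213),W(580,245),W(190,362),W(367,390),W(547,420)]
zs=[.0267]*3+[.0385]*3
P=apex('w10',c10,g); G=[plane(c10,p,z) for p,z in zip(P,zs)]
Q=apex('w11',c11,[proj(c11,x) for x in G])
for p,q,x,z in zip(P,Q,G,zs): print((x*1000).round(1),(plane(c11,q,z)*1000).round(1),'tri',(tri([ray(c10,p),ray(c11,q)])[0]*1000).round(1))
E
python3 rack.py
```

```text
t: 47.82
tool_pos: [0.5149, -0.2698, 0.2092]
tool_rot: [-2.219, -2.223, -0.0]
contact_force: [0.1, -0.6, 0.1]
opening: 0.0852
grip_force: 0.0
w10 [272.5 248.5] res 1.9 slope [0.33 0.22] [249, 249, 249, 249, 249, 249, 249, 249, 248, 248, 248, 248, 248, 249, 249, 250, 251, 251, 252, 252, 253, 253, 254, 254, 255]
w10 [324.  257.7] res 1.8 slope [0.34 0.17] [259, 259, 259, 259, 258, 258, 258, 258, 258, 258, 257, 257, 258, 258, 259, 259, 260, 260, 261, 261, 262, 262, 263, 263, 264]
w10 [375.1 266.8] res 2.6 slope [0.35 0.11] [269, 269, 268, 268, 268, 268, 267, 267, 267, 267, 267, 266, 266, 267, 268, 268, 269, 269, 270, 270, 270, 271, 271, 272, 272]
w10 [262.8 299.3] res 2.0 slope [0.48 0.21] [302, 301, 301, 301, 301, 300, 300, 300, 300, 299, 299, 299, 300, 300, 301, 302, 302, 303, 304, 304, 305, 306, 307, 307, 308]
w10 [313.4 307.6] res 2.4 slope [0.49 0.14] [311, 310, 310, 310, 309, 309, 309, 308, 308, 308, 307, 307, 308, 309, 310, 310, 311, 311, 312, 312, 313, 314, 314, 315, 316]
w10 [363.8 316.1] res 2.3 slope [0.53 0.09] [320, 319, 319, 319, 318, 318, 317, 317, 316, 316, 316, 316, 317
[... 819 characters left out ...]
5, 275, 274, 274, 274, 274, 273, 273, 274, 275, 275, 276, 276, 277, 277, 278, 278, 279, 279]
w11 [365.4 282.7] res 2.1 slope [0.41 0.11] [286, 286, 285, 285, 285, 284, 284, 284, 284, 283, 283, 283, 282, 282, 283, 284, 284, 285, 285, 286, 286, 287, 287, 288, 288]
[ 457.9 -321.7   26.7] [ 459.  -322.    26.7] tri [ 458.1 -322.9   24.4]
[ 522.2 -334.5   26.7] [ 524.7 -334.9   26.7] tri [ 523.5 -335.4   25.2]
[ 587.2 -347.2   26.7] [ 588.1 -347.4   26.7] tri [ 587.8 -347.6   26.1]
[ 444.4 -387.3   38.5] [ 445.  -387.5   38.5] tri [ 444.3 -388.6   36.6]
[ 508.8 -399.8   38.5] [ 509.5 -400.2   38.5] tri [ 509.1 -402.1   35.4]
[ 574.1 -412.5   38.5] [ 574.1 -412.6   38.5] tri [ 574.2 -413.2   37.6]
```

```bash
cat > tgt.py <<'E'
from h import *
import sys
e=np.array([np.cos(1.373),np.sin(1.373),0]);ey=np.array([-e[1],e[0],0]);C=np.array([.5183,-.3564,.055])
def place(j,back=.006,up=0,delta=0,off=.0526):
    "TCP pose for a punch in rack place j; delta: punch centre ahead of TCP along tool x when gripped"
    th=np.radians(10); d=np.cos(th)*e-np.array([0,0,np.sin(th)])
    c=C+j*.066*ey-back*d+[0,0,up]
    Rm=(R.from_rotvec(down(1.373))*R.from_rotvec([0,-th,0])); return c-Rm.apply([delta,0,-off]),Rm.as_rotvec()
E
python3 - <<'E'
from tgt import *
from pun import *
im,c=snap('top','t6');b=np.ascontiguousarray(im[:,:,::-1])
for i,X in enumerate([515,582,648]):
  q=np.array([proj(c,[(X+a)/1000,y/1000,.062]) for a in(-20,20) for y in(165,212)]);x0,y0=q.min(0).astype(int);x1,y1=q.max(0).astype(int)
  try: r=punches1(b,c,i,(x0,y0,x1,y1),.048); print(i,np.round(r[2],1),r[3],(plane(c,r[2],.062)*1000).round(1))
  except Exception as ex: print(i,ex)
for j in(1,0,-1): print(j,place(j,up=.04),place(j)[0])
print(rows([.6500,.157,.09],down(1.581),14))
E
```

```text
0 [224.9 223.6] 37 [508.8 194.7  62. ]
1 [226.7 192.9] 51 [581.8 193.6  62. ]
2 [227.6 167. ] 43 [645.  194.4  62. ]
1 (array([ 0.45063083, -0.35817984,  0.044241  ]), array([ 2.33907572,  1.91679981, -0.20464261])) [ 0.45063083 -0.35817984  0.004241  ]
0 (array([ 0.51534396, -0.37114944,  0.044241  ]), array([ 2.33907572,  1.91679981, -0.20464261])) [ 0.51534396 -0.37114944  0.004241  ]
-1 (array([ 0.5800571 , -0.38411904,  0.044241  ]), array([ 2.33907572,  1.91679981, -0.20464261])) [ 0.5800571  -0.38411904  0.004241  ]
([30.4, 9.8, 8.5], [0.0, -0.0, -0.0006])
```

```bash
python3 -m crank '[[30.4,9.7,8.5,0,0,-0.0006,1],[30.4,9.7,8.5,0,0,-0.0006,1],[30.4,9.7,8.5,0,0,-0.0006,1],[30.4,9.7,8.5,0,0,-0.0006,1],[30.4,9.7,8.5,0,0,-0.0006,1],[30.4,9.7,8.5,0,0,-0.0006,1],[30.4,9.7,8.5,0,0,-0.0006,1],[30.4,9.7,8.5,0,0,-0.0006,1],[30.4,9.7,8.5,0,0,-0.0006,1],[30.4,9.7,8.5,0,0,-0.0006,1]]'
python3 -m crank '[[30.4,9.7,8.5,0,0,-0.0006,0.3],[30.4,9.7,8.5,0,0,-0.0006,0.3],[30.4,9.7,8.5,0,0,-0.0006,0.3],[20,9.7,8.5,0,0,-0.0006,0.3],[10,0,0,0,0,0,0.3],[0,0,0,0,0,0,0.3],[0,0,0,0,0,0,0.3],[0,0,0,0,0,0,0.3],[0,0,0,0,0,0,0.3],[0,0,0,0,0,0,0.3]]'
python3 -c "
from h import *
print(rows([.6479,.157,-.004],down(1.581),1))"
```

```text
t: 48.75
tool_pos: [0.6109, 0.0361, 0.124]
tool_rot: [2.213, 2.23, 0.0]
contact_force: [1.3, 0.8, 0.3]
opening: 0.0856
grip_force: 0.0
t: 49.58
tool_pos: [0.6488, 0.1545, 0.091]
tool_rot: [2.212, 2.23, 0.001]
contact_force: [0.5, -0.8, -0.3]
opening: 0.0559
grip_force: 0.0
([2.5, -1.0, 95.0], [0.0011, 0.0, -0.0022])
```

```bash
python3 -m crank '[[0.5,-0.5,10,0,0,-0.002,0.3],[1,-0.5,18,0,0,0,0.3],[1,0,20,0,0,0,0.3],[0,0,20,0,0,0,0.3],[0,0,15,0,0,0,0.3],[0,0,9,0,0,0,0.3],[0,0,3,0,0,0,0.3],[0,0,0,0,0,0,0.3],[0,0,0,0,0,0,0.3],[0,0,0,0,0,0,0.3]]'
python3 -m crank '[[0,0,0,0,0,0,-1],[0,0,0,0,0,0,-1],[0,0,0,0,0,0,-1],[0,0,0,0,0,0,-1],[0,0,0,0,0,0,-1],[0,0,0,0,0,0,-1],[0,0,-8,0,0,0,-1],[0,0,-20,0,0,0,-1],[0,0,-30,0,0,0,-1],[0,0,-30,0,0,0,-1]]' 90
python3 -c "
from tgt import *
p,r=place(-1,up=.05);print(p,r,rows(p+[0,0,0],r,17))"
```

```text
t: 50.42
tool_pos: [0.6488, 0.1583, -0.0032]
tool_rot: [2.207, 2.233, 0.003]
contact_force: [-0.5, 1.3, 0.3]
opening: 0.0558
grip_force: 0.0
t: 51.25
tool_pos: [0.6459, 0.158, 0.0824]
tool_rot: [-2.207, -2.233, 0.005]
contact_force: [0.7, 0.2, -2.2]
opening: 0.0323
grip_force: 90.3
[ 0.5800571  -0.38411904  0.054241  ] [ 2.33907572  1.91679981 -0.20464261] ([-32.0, -1.1, 4.3], [0.0009, -0.0102, 0.0123])
```

```bash
python3 -m crank '[[-32,-1.1,4.3,0.001,-0.0102,0.0123,-1],[-32,-1.1,4.3,0.001,-0.0102,0.0123,-1],[-32,-1.1,4.3,0.001,-0.0102,0.0123,-1],[-32,-1.1,4.3,0.001,-0.0102,0.0123,-1],[-32,-1.1,4.3,0.001,-0.0102,0.0123,-1],[-32,-1.1,4.3,0.001,-0.0102,0.0123,-1],[-32,-1.1,4.3,0.001,-0.0102,0.0123,-1],[-32,-1.1,4.3,0.001,-0.0102,0.0123,-1],[-32,-1.1,4.3,0.001,-0.0102,0.0123,-1],[-32,-1.1,4.3,0.001,-0.0102,0.0123,-1]]'
python3 -m crank '[[-32,-1.1,4.3,0.001,-0.0102,0.0123,-1],[-32,-1.1,4.3,0.001,-0.0102,0.0123,-1],[-32,-1.1,4.3,0.001,-0.0102,0.0123,-1],[-32,-1.1,4.3,0.001,-0.0102,0.0123,-1],[-32,-1.1,4.3,0.001,-0.0102,0.0123,-1],[-32,-1.1,4.3,0.001,-0.0102,0.0123,-1],[-25,-1.1,4.3,0.001,-0.0102,0.0123,-1],[0,0,0,0,0,0,-1],[0,0,0,0,0,0,-1],[0,0,0,0,0,0,-1]]'
python3 -c "
from tgt import *
p,r=place(-1,up=.004,delta=-.001);print(p,rows(p,r,1))"
```

```text
t: 52.08
tool_pos: [0.6217, -0.1636, 0.0547]
tool_rot: [2.292, 2.048, -0.122]
contact_force: [-0.1, -0.0, -3.7]
opening: 0.032
grip_force: 90.4
t: 52.92
tool_pos: [0.5823, -0.3772, 0.0533]
tool_rot: [2.34, 1.917, -0.202]
contact_force: [0.2, 1.0, -3.4]
opening: 0.0316
grip_force: 90.3
[ 0.58025062 -0.38315343  0.00806735] ([1.6, -0.8, 45.7], [0.0006, -0.0017, -0.0004])
```

```bash
python3 -m crank '[[0.8,-0.4,6,0,0,0,-1],[0.8,-0.4,10,0,0,0,-1],[0,0,10,0,0,0,-1],[0,0,10,0,0,0,-1],[0,0,6,0,0,0,-1],[0,0,3.5,0,0,0,-1],[0,0,0,0,0,0,-1],[0,0,0,0,0,0,-1],[0,0,0,0,0,0,-1],[0,0,0,0,0,0,-1]]'
python3 -m crank '[[0,0,1,0,0,0,-1],[0,0,1,0,0,0,-1],[0,0,1,0,0,0,-1],[0,0,0,0,0,0,-1],[0,0,0,0,0,0,-1],[0,0,0,0,0,0,-1],[0,0,0,0,0,0,-1],[0,0,0,0,0,0,-1],[0,0,0,0,0,0,-1],[0,0,0,0,0,0,-1]]'
python3 -c "
from tgt import *
p,r=place(-1,delta=-.001);print(p,rows(p,r,1))"
```

```text
t: 53.75
tool_pos: [0.5811, -0.3842, 0.0096]
tool_rot: [2.338, 1.915, -0.202]
contact_force: [-0.1, -0.3, -3.0]
opening: 0.0319
grip_force: 90.4
t: 54.58
tool_pos: [0.5807, -0.3845, 0.0068]
tool_rot: [2.339, 1.916, -0.203]
contact_force: [-3.6, 3.0, 6.1]
opening: 0.0321
grip_force: 91.4
[ 0.58025062 -0.38315343  0.00406735] ([1.7, -0.7, 2.4], [0.0016, -0.0003, -0.0004])
```

```bash
python3 -m crank '[[0,-0.5,-0.5,0,0,0,0.3],[0,0,0,0,0,0,0.3],[0,0,0,0,0,0,0.3],[0,0,0,0,0,0,0.3],[0,0,0,0,0,0,0.3],[0,0,-10,0,0,0,0.3],[0,0,-20,0,0,0,0.3],[0,0,-30,0,0,0,0.3],[0,0,-30,0,0,0,0.3],[0,0,-20,0,0,0,0.3]]'
python3 - <<'E'
from tgt import *
c=cam('wrist');im,c=snap('wrist','w12');b=np.ascontiguousarray(im[:,:,::-1]).astype(int);m=(b[...,0]-b[...,2]>40)
ys,xs=np.nonzero(m[:,200:440]);xs=xs+200
p,r=place(-1);cc=C-.066*ey-.006*e;
print(len(xs),xs.mean(),ys.mean(),'expected band',proj(c,cc+.037*e+[0,0,.013-.0064]))
print(rows([.583,.157,.09],down(1.581),17))
E
```

```text
t: 55.42
tool_pos: [0.5849, -0.3658, 0.1189]
tool_rot: [2.336, 1.914, -0.201]
contact_force: [0.4, 0.7, 0.9]
opening: 0.0558
grip_force: 0.0
596 320.73825503355704 153.14429530201343 expected band [316.40180089 158.69316717]
([30.8, -3.3, -0.9], [-0.0004, 0.0105, -0.0122])
```

```bash
python3 -m crank '[[30.8,-3.3,-0.9,0,0.0105,-0.0122,0.3],[30.8,-3.3,-0.9,0,0.0105,-0.0122,0.3],[30.8,-3.3,-0.9,0,0.0105,-0.0122,0.3],[30.8,-3.3,-0.9,0,0.0105,-0.0122,0.3],[30.8,-3.3,-0.9,0,0.0105,-0.0122,0.3],[30.8,-3.3,-0.9,0,0.0105,-0.0122,0.3],[30.8,-3.3,-0.9,0,0.0105,-0.0122,0.3],[30.8,-3.3,-0.9,0,0.0105,-0.0122,0.3],[30.8,-3.3,-0.9,0,0.0105,-0.0122,0.3],[30.8,-3.3,-0.9,0,0.0105,-0.0122,0.3]]'
python3 -m crank '[[30.8,-3.3,-0.9,0,0.0105,-0.0122,0.3],[30.8,-3.3,-0.9,0,0.0105,-0.0122,0.3],[30.8,-3.3,-0.9,0,0.0105,-0.0122,0.3],[30.8,-3.3,-0.9,0,0.0105,-0.0122,0.3],[30.8,-3.3,-0.9,0,0.0105,-0.0122,0.3],[25,-3.3,-0.9,0,0.0105,-0.0122,0.3],[15,-3.3,-0.9,0,0.0105,-0.0122,0.3],[0,0,0,0,0,0,0.3],[0,0,0,0,0,0,0.3],[0,0,0,0,0,0,0.3]]'
python3 -c "
from h import *
print(rows([.5816,.157,-.004],down(1.581),1))"
```

```text
t: 56.3
tool_pos: [0.5946, -0.056, 0.0851]
tool_rot: [2.276, 2.11, -0.091]
contact_force: [0.3, 0.4, -0.0]
opening: 0.0555
grip_force: 0.0
t: 57.13
tool_pos: [0.5803, 0.1363, 0.0841]
tool_rot: [-2.202, -2.219, 0.011]
contact_force: [-0.2, 0.4, -0.7]
opening: 0.0552
grip_force: 0.0
([20.1, 2.9, 88.2], [-0.0157, -0.0061, -0.0024])
```

```bash
python3 -m crank '[[10,1.5,0,-0.008,-0.003,-0.002,0.3],[10,1.5,8,-0.008,-0.003,0,0.3],[0,0,16,0,0,0,0.3],[0,0,20,0,0,0,0.3],[0,0,20,0,0,0,0.3],[0,0,14,0,0,0,0.3],[0,0,8,0,0,0,0.3],[0,0,2,0,0,0,0.3],[0,0,0,0,0,0,0.3],[0,0,0,0,0,0,0.3]]'
python3 -m crank '[[0,0,0,0,0,0,-1],[0,0,0,0,0,0,-1],[0,0,0,0,0,0,-1],[0,0,0,0,0,0,-1],[0,0,0,0,0,0,-1],[0,0,0,0,0,0,-1],[0,0,-8,0,0,0,-1],[0,0,-20,0,0,0,-1],[0,0,-30,0,0,0,-1],[0,0,-30,0,0,0,-1]]' 90
python3 -c "
from tgt import *
p,r=place(0,up=.05);print(p,r,rows(p+[0,0,0],r,17))"
```

```text
t: 57.97
tool_pos: [0.5837, 0.1575, -0.0031]
tool_rot: [2.21, 2.233, 0.003]
contact_force: [-0.0, -0.5, 0.5]
opening: 0.0552
grip_force: 0.0
t: 58.8
tool_pos: [0.5814, 0.157, 0.0835]
tool_rot: [-2.208, -2.231, 0.003]
contact_force: [1.0, -1.2, -3.4]
opening: 0.0318
grip_force: 90.2
[ 0.51534396 -0.37114944  0.054241  ] [ 2.33907572  1.91679981 -0.20464261] ([-31.1, -1.1, 4.3], [0.0009, -0.0102, 0.0122])
```

```bash
python3 -m crank '[[-31,-1.1,4.2,0.001,-0.0102,0.0122,-1],[-31,-1.1,4.2,0.001,-0.0102,0.0122,-1],[-31,-1.1,4.2,0.001,-0.0102,0.0122,-1],[-31,-1.1,4.2,0.001,-0.0102,0.0122,-1],[-31,-1.1,4.2,0.001,-0.0102,0.0122,-1],[-31,-1.1,4.2,0.001,-0.0102,0.0122,-1],[-31,-1.1,4.2,0.001,-0.0102,0.0122,-1],[-31,-1.1,4.2,0.001,-0.0102,0.0122,-1],[-31,-1.1,4.2,0.001,-0.0102,0.0122,-1],[-31,-1.1,4.2,0.001,-0.0102,0.0122,-1]]'
python3 -m crank '[[-31,-1.1,4.2,0.001,-0.0102,0.0122,-1],[-31,-1.1,4.2,0.001,-0.0102,0.0122,-1],[-31,-1.1,4.2,0.001,-0.0102,0.0122,-1],[-31,-1.1,4.2,0.001,-0.0102,0.0122,-1],[-31,-1.1,4.2,0.001,-0.0102,0.0122,-1],[-31,-1.1,4.2,0.001,-0.0102,0.0122,-1],[-25,-1.1,4.2,0.001,-0.0102,0.0122,-1],[0,0,0,0,0,0,-1],[0,0,0,0,0,0,-1],[0,0,0,0,0,0,-1]]'
python3 -c "
from tgt import *
p,r=place(0,up=.002,delta=0);print(p,rows(p,r,1))"
```

```text
t: 59.63
tool_pos: [0.5573, -0.1546, 0.056]
tool_rot: [2.292, 2.048, -0.121]
contact_force: [0.9, 0.9, -4.0]
opening: 0.0323
grip_force: 90.3
t: 60.47
tool_pos: [0.5187, -0.3621, 0.0543]
tool_rot: [2.34, 1.918, -0.202]
contact_force: [0.9, 0.2, -3.6]
opening: 0.032
grip_force: 90.2
[ 0.51534396 -0.37114944  0.006241  ] ([-1.2, -1.5, 49.0], [0.0004, -0.0024, 0.0])
```

```bash
python3 -m crank '[[-0.6,-1,6,0,-0.002,0,-1],[-0.6,-1,10,0,0,0,-1],[0,0,10,0,0,0,-1],[0,0,10,0,0,0,-1],[0,0,7,0,0,0,-1],[0,0,3,0,0,0,-1],[0,0,1.5,0,0,0,-1],[0,0,0,0,0,0,-1],[0,0,0,0,0,0,-1],[0,0,0,0,0,0,-1]]'
```

```text
t: 61.3
tool_pos: [0.5155, -0.3719, 0.0086]
tool_rot: [2.337, 1.916, -0.204]
contact_force: [0.7, 0.1, -4.1]
opening: 0.0324
grip_force: 90.3
```

```bash
python3 -m crank '[[0,0,1,0,0,0,-1],[0,0,1,0,0,0,-1],[0,0,0.5,0,0,0,-1],[0,0,0,0,0,0,-1],[0,0,0,0,0,0,-1],[0,0,0,0,0,0,0.25],[0,0,0,0,0,0,0.25],[0,0,0,0,0,0,0.25],[0,0,0,0,0,0,0.25],[0,0,0,0,0,0,0.25]]'
python3 -m crank '[[0,0,-10,0,0,0,0.25],[0,0,-20,0,0,0,0.25],[0,0,-30,0,0,0,0.25],[0,0,-30,0,0,0,0.25],[0,0,-20,0,0,0,0.25],[0,0,0,0,0,0,0.05],[0,0,0,0,0,0,0.05],[0,0,0,0,0,0,0.05],[0,0,0,0,0,0,0.05],[0,0,0,0,0,0,0.05]]'
python3 - <<'E'
from tgt import *
im,c=snap('wrist','w13');b=np.ascontiguousarray(im[:,:,::-1]).astype(int);B,G,Rr=b[...,0],b[...,1],b[...,2]
for n,m,j in (('yel',(Rr>140)&(G>110)&(B<80)&(Rr-B>90),0),('blue',B-Rr>40,-1)):
  u=proj(c,C+j*.066*ey-.006*e+.037*e+[0,0,.0066]);x,y=u.astype(int); ys,xs=np.nonzero(m[y-40:y+40,x-30:x+30]);print(n,len(xs),xs.mean()+x-30,ys.mean()+y-40,u.round(1))
print(rows([.5168,.157,.09],down(1.581),17))
E
```

```text
t: 62.13
tool_pos: [0.5152, -0.3722, 0.0057]
tool_rot: [2.338, 1.916, -0.204]
contact_force: [0.3, 0.5, 0.4]
opening: 0.0532
grip_force: 0.0
t: 62.97
tool_pos: [0.5176, -0.3525, 0.1117]
tool_rot: [2.341, 1.919, -0.206]
contact_force: [0.1, 0.1, 1.2]
opening: 0.0447
grip_force: 0.0
yel 375 309.72266666666667 156.89600000000002 [320.6 162.2]
blue 702 405.17663817663816 156.35327635327636 [413.9 162.3]
([29.9, -3.0, -1.4], [-0.0012, 0.0102, -0.0122])
```

```bash
python3 -m crank '[[29.9,-3,-1.4,0,0.0102,-0.0122,0.05],[29.9,-3,-1.4,0,0.0102,-0.0122,0.05],[29.9,-3,-1.4,0,0.0102,-0.0122,0.05],[29.9,-3,-1.4,0,0.0102,-0.0122,0.05],[29.9,-3,-1.4,0,0.0102,-0.0122,0.05],[29.9,-3,-1.4,0,0.0102,-0.0122,0.05],[29.9,-3,-1.4,0,0.0102,-0.0122,0.05],[29.9,-3,-1.4,0,0.0102,-0.0122,0.05],[29.9,-3,-1.4,0,0.0102,-0.0122,0.05],[29.9,-3,-1.4,0,0.0102,-0.0122,0.05]]'
python3 -m crank '[[29.9,-3,-1.4,0,0.0102,-0.0122,0.05],[29.9,-3,-1.4,0,0.0102,-0.0122,0.05],[29.9,-3,-1.4,0,0.0102,-0.0122,0.05],[29.9,-3,-1.4,0,0.0102,-0.0122,0.05],[29.9,-3,-1.4,0,0.0102,-0.0122,0.05],[29.9,-3,-1.4,0,0.0102,-0.0122,0.05],[25,-3,-1.4,0,0.0102,-0.0122,0.05],[0,0,0,0,0,0,0.05],[0,0,0,0,0,0,0.05],[0,0,0,0,0,0,0.05]]'
python3 - <<'E'
from tgt import *
print(rows([.5155,.157,-.004],down(1.581),1))
from pun import *
im,c=snap('top','t7');b=np.ascontiguousarray(im[:,:,::-1])
for i,j in((1,0),(2,-1)):
  q0=C+j*.066*ey+.033*e;u=proj(c,q0+[0,0,.007]);x,y=u.astype(int)
  r=punches1(b,c,i,(x-12,y-12,x+12,y+12),.06);X=plane(c,r[2],.062);d=X-C;print(i,r[3],np.round(r[2],1),u.round(1),'rack x,y mm',d@e*1000,d@ey*1000)
E
```

```text
t: 63.85
tool_pos: [0.5307, -0.0525, 0.0885]
tool_rot: [2.275, 2.11, -0.098]
contact_force: [0.6, 0.5, 0.0]
opening: 0.0447
grip_force: 0.0
t: 64.68
tool_pos: [0.5185, 0.1507, 0.0905]
tool_rot: [-2.203, -2.222, 0.021]
contact_force: [-0.7, -0.0, 0.8]
opening: 0.0451
grip_force: 0.0
([6.4, -1.2, 94.5], [-0.0184, 0.0002, -0.0014])
1 74 [439.2 216.9] [445.5 219.1] rack x,y mm 48.475664821878176 -2.0693111863510465
2 55 [450.  191.2] [450.1 192. ] rack x,y mm 33.5248056045155 -67.89690946178655
```

```bash
python3 -m crank '[[3.2,-0.6,0,-0.009,0,-0.001,0.05],[3.2,-0.6,0,-0.009,0,0,0.05],[0,0,14,0,0,0,0.05],[0,0,20,0,0,0,0.05],[0,0,20,0,0,0,0.05],[0,0,16,0,0,0,0.05],[0,0,4,0,0,0,0.05],[0,0,0,0,0,0,0.05],[0,0,0,0,0,0,0.05],[0,0,0,0,0,0,0.05]]'
python3 -c "
from tgt import *
print(rows([.5155,.157,-.004],down(1.581),1))"
```

```text
t: 65.57
tool_pos: [0.5188, 0.1578, 0.0187]
tool_rot: [2.209, 2.231, 0.005]
contact_force: [-0.0, -0.3, -0.7]
opening: 0.0449
grip_force: 0.0
([-0.8, -3.4, 22.7], [0.0033, -0.001, -0.0005])
```

```bash
python3 -m crank '[[0,-1.5,0,0.003,0,0,0.05],[0,-1.5,0,0,0,0,0.05],[0,0,8,0,0,0,0.05],[0,0,10,0,0,0,0.05],[0,0,4.5,0,0,0,0.05],[0,0,0,0,0,0,0.05],[0,0,0,0,0,0,0.05],[0,0,0,0,0,0,0.05],[0,0,0,0,0,0,0.05],[0,0,0,0,0,0,0.05]]'
python3 -m crank '[[0,0,0,0,0,0,-1],[0,0,0,0,0,0,-1],[0,0,0,0,0,0,-1],[0,0,0,0,0,0,-1],[0,0,0,0,0,0,-1],[0,0,0,0,0,0,-1],[0,0,-8,0,0,0,-1],[0,0,-20,0,0,0,-1],[0,0,-30,0,0,0,-1],[0,0,-30,0,0,0,-1]]' 90
python3 -c "
from tgt import *
p,r=place(1,up=.05);print(p,r,rows(p+[0,0,0],r,17))"
```

```text
t: 66.4
tool_pos: [0.5149, 0.1577, -0.005]
tool_rot: [-2.209, -2.231, 0.001]
contact_force: [-0.2, 0.1, 0.0]
opening: 0.0449
grip_force: 0.0
t: 67.23
tool_pos: [0.5121, 0.1573, 0.0811]
tool_rot: [-2.206, -2.229, 0.009]
contact_force: [0.7, 0.2, -1.9]
opening: 0.0325
grip_force: 89.8
[ 0.45063083 -0.35817984  0.054241  ] [ 2.33907572  1.91679981 -0.20464261] ([-30.4, -0.9, 4.1], [0.0006, -0.0102, 0.0122])
```

```bash
python3 -m crank '[[-30.4,-0.9,4.1,0.0006,-0.0102,0.0122,-1],[-30.4,-0.9,4.1,0.0006,-0.0102,0.0122,-1],[-30.4,-0.9,4.1,0.0006,-0.0102,0.0122,-1],[-30.4,-0.9,4.1,0.0006,-0.0102,0.0122,-1],[-30.4,-0.9,4.1,0.0006,-0.0102,0.0122,-1],[-30.4,-0.9,4.1,0.0006,-0.0102,0.0122,-1],[-30.4,-0.9,4.1,0.0006,-0.0102,0.0122,-1],[-30.4,-0.9,4.1,0.0006,-0.0102,0.0122,-1],[-30.4,-0.9,4.1,0.0006,-0.0102,0.0122,-1],[-30.4,-0.9,4.1,0.0006,-0.0102,0.0122,-1]]'
python3 -m crank '[[-30.4,-0.9,4.1,0.0006,-0.0102,0.0122,-1],[-30.4,-0.9,4.1,0.0006,-0.0102,0.0122,-1],[-30.4,-0.9,4.1,0.0006,-0.0102,0.0122,-1],[-30.4,-0.9,4.1,0.0006,-0.0102,0.0122,-1],[-30.4,-0.9,4.1,0.0006,-0.0102,0.0122,-1],[-30.4,-0.9,4.1,0.0006,-0.0102,0.0122,-1],[-24,-0.9,4.1,0.0006,-0.0102,0.0122,-1],[0,0,0,0,0,0,-1],[0,0,0,0,0,0,-1],[0,0,0,0,0,0,-1]]'
python3 -c "
from tgt import *
p,r=place(1,up=.002,delta=0);print(p,rows(p,r,1))"
```

```text
t: 68.07
tool_pos: [0.4903, -0.1477, 0.0543]
tool_rot: [2.293, 2.049, -0.121]
contact_force: [-0.2, -0.3, -2.6]
opening: 0.0321
grip_force: 89.9
t: 68.9
tool_pos: [0.4543, -0.3508, 0.053]
tool_rot: [2.339, 1.917, -0.197]
contact_force: [0.1, 0.3, -3.8]
opening: 0.0323
grip_force: 89.8
[ 0.45063083 -0.35817984  0.006241  ] ([0.1, -2.3, 47.5], [0.0035, -0.0033, -0.0002])
```

```bash
python3 -m crank '[[0,-1.3,6,0.0018,-0.003,0,-1],[0,-1.3,10,0.0018,0,0,-1],[0,0,10,0,0,0,-1],[0,0,10,0,0,0,-1],[0,0,7,0,0,0,-1],[0,0,2.5,0,0,0,-1],[0,0,0,0,0,0,-1],[0,0,0,0,0,0,-1],[0,0,0,0,0,0,-1],[0,0,0,0,0,0,-1]]'
python3 -m crank '[[0,0,1,0,0,0,-1],[0,0,1,0,0,0,-1],[0,0,1,0,0,0,-1],[0,0,0,0,0,0,-1],[0,0,0,0,0,0,-1],[0,0,0,0,0,0,-1],[0,0,0,0,0,0,-1],[0,0,0,0,0,0,-1],[0,0,0,0,0,0,-1],[0,0,0,0,0,0,-1]]'
```

```text
t: 69.73
tool_pos: [0.4515, -0.3597, 0.0101]
tool_rot: [2.337, 1.914, -0.204]
contact_force: [-0.7, -0.9, -3.0]
opening: 0.0323
grip_force: 89.9
t: 70.57
tool_pos: [0.451, -0.3599, 0.0065]
tool_rot: [2.337, 1.915, -0.205]
contact_force: [0.6, -0.3, -3.1]
opening: 0.0322
grip_force: 89.9
```

```bash
python3 -m crank '[[0,0,1,0,0,0,-1],[0,0,0.5,0,0,0,-1],[0,0,0,0,0,0,-1],[0,0,0,0,0,0,0.25],[0,0,0,0,0,0,0.25],[0,0,0,0,0,0,0.25],[0,0,0,0,0,0,0.25],[0,0,-10,0,0,0,0.25],[0,0,-20,0,0,0,0.25],[0,0,-30,0,0,0,0.25]]'
python3 -m crank '[[0,0,-35,0,0,0,0.25],[0,0,-35,0,0,0,0.25],[0,0,-35,0,0,0,0.25],[25,10,-10,0,0.05,0,0.5],[25,10,-10,0,0.05,0,0.5],[25,10,-10,0,0.05,0,0.5],[25,10,0,0,0.0245,0,0.5],[25,0,0,0,0,0,0.5],[0,0,0,0,0,0,0.5],[0,0,0,0,0,0,0.5]]'
python3 -m crank '[[0,0,0,0,0,0,1],[0,0,0,0,0,0,1],[0,0,0,0,0,0,1],[0,0,0,0,0,0,1],[0,0,0,0,0,0,1],[0,0,0,0,0,0,1],[0,0,0,0,0,0,1],[0,0,0,0,0,0,1],[0,0,0,0,0,0,1],[0,0,0,0,0,0,1]]'
python3 - <<'E'
from tgt import *
im,c=snap('wrist','w14');b=np.ascontiguousarray(im[:,:,::-1]);lab=cv2.cvtColor(b,cv2.COLOR_BGR2Lab).astype(int)
L=np.abs
# steel blobs inside the rack outline: columns at cross-sections along each place
th=np.radians(10);d=np.cos(th)*e-np.array([0,0,np.sin(th)])
for i,j in((0,1),(1,0),(2,-1)):
  out=[]
  for u in(-.055,-.05,-.045,-.03,-.015,0,.015,.03,.045,.05,.055,.06):
    P=C+j*.066*ey+u*d
    k=np.arange(-.03,.0301,.001); v=[]
    for s in k:
      x,y=np.round(proj(c,P+s*ey)).astype(int); v.append(0<=x<640 and 0<=y<400 and lab[y,x,2]<134)
    kk=k[np.array(v)]*1000; out.append((int(u*1000),round(kk.mean(),1) if len(kk) else None,len(kk)))
  print(i,out)
print(ctrl.get_obs()['tool_pos'])
E
```

```text
t: 71.4
tool_pos: [0.4509, -0.3482, 0.0621]
tool_rot: [2.342, 1.918, -0.206]
contact_force: [1.1, 0.2, -0.9]
opening: 0.0533
grip_force: 0.0
t: 72.23
tool_pos: [0.521, -0.2132, 0.1878]
tool_rot: [2.425, 1.991, -0.0]
contact_force: [-0.2, 0.5, 1.7]
opening: 0.0637
grip_force: 0.0
t: 73.07
tool_pos: [0.5206, -0.2139, 0.1871]
tool_rot: [2.428, 1.99, -0.0]
contact_force: [-0.7, -0.1, -0.5]
opening: 0.0857
grip_force: 0.0
0 [(-55, np.float64(0.5), 24), (-50, np.float64(1.0), 27), (-45, np.float64(1.5), 28), (-30, np.float64(1.0), 33), (-15, np.float64(1.5), 34), (0, np.float64(1.0), 35), (15, np.float64(1.0), 35), (30, np.float64(-13.5), 4), (45, np.float64(0.5), 36), (50, np.float64(-0.5), 32), (55, None, 0), (60, None, 0)]
1 [(-55, np.float64(0.5), 24), (-50, np.float64(0.0), 27), (-45, np.float64(0.5), 30), (-30, np.float64(1.0), 33), (-15, np.float64(0.5), 34), (0, np.float64(0.5), 34), (15, np.float64(0.5), 34), (30, np.float64(-1.1), 9), (45, np.float64(1.0), 33), (50, np.float64(0.5), 32), (55, None, 0), (60, None, 0)]
2 [(-55, np.float64(-1.0), 23), (-50, np.float64(-1.0), 27), (-45, np.float64(-0.5), 32), (-30, np.float64(-2.8), 41), (-15, np.float64(-5.2), 46), (0, np.float64(-6.5), 48), (15, np.float64(-6.0), 49), (30, np.float64(-5.5), 50), (45, np.float64(-1.5), 39), (50, np.float64(1.0), 33), (55, None, 0), (60, None, 0)]
[ 0.52064569 -0.21392459  0.18704277]
```

```bash
python3 - <<'E'
from h import *
im,c=snap('top','t8');a=cv2.imread('pics/t0.png');b=cv2.imread('pics/t8.png')
def bar(im,xs):
  lab=cv2.cvtColor(im,cv2.COLOR_BGR2Lab).astype(int);return [ (lambda y:(round(y.mean()+232,1),len(y)))(np.nonzero((lab[232:256,x,0]>140)&(lab[232:256,x,2]<134))[0]) for x in xs]
print(bar(a,(210,225,245,255)),bar(b,(210,225,245,255)))
H=lambda im:cv2.cvtColor(im,cv2.COLOR_BGR2HSV).astype(int)
for i in(a,b):
  l=cv2.cvtColor(i,cv2.COLOR_BGR2Lab).astype(int)[242]; xs=np.nonzero((l[180:330,0]>140)&(l[180:330,2]<136))[0]+180; print(xs.min(),xs.max())
for n,(x,y) in dict(jar=(423,132),tin=(425,298),pin=(340,138)).items(): print(n,cv2.absdiff(a[y-15:y+16,x-20:x+21],b[y-15:y+16,x-20:x+21]).mean())
E
python3 slug.py s9
```

```text
[(np.float64(238.8), 9), (np.float64(241.5), 6), (np.float64(241.5), 6), (np.float64(242.0), 5)] [(np.float64(238.1), 11), (np.float64(242.0), 5), (np.float64(241.5), 6), (np.float64(242.0), 5)]
199 260
200 261
jar 8.554419092578023
tin 61.707317073170735
pin 4.7707841594544975
[(80, [304.0, 255.0], [542.0, 106.0, 14.0]), (133, [233.0, 279.0], [651.0, 239.0, 14.0]), (139, [258.0, 290.0], [584.0, 238.0, 14.0]), (149, [284.0, 302.0], [517.0, 238.0, 14.0])]
```

```bash
python3 - <<'E'
import cv2,numpy as np
from h import *
a=cv2.imread('pics/s0.png');b=cv2.imread('pics/s9.png')
for n,(x,y) in dict(jar=(307,145),tin=(431,183),pin=(270,195)).items(): print(n,cv2.absdiff(a[y-12:y+13,x-10:x+11],b[y-12:y+13,x-10:x+11]).mean())
# tin in wrist pictures on plane z=.03: red blob centroid
for fn,o in (('w14',None),):
  c=cam('wrist');t=proj(c,[.34,-.28,.07]);print(t, b[183,431],a[183,431])
E
```

```text
jar 2.4647619047619047
tin 6.361269841269841
pin 2.8514285714285714
[161.48936866 275.96341082] [135 144 166] [135 144 166]
```

All three bystanders look unmoved, every slug is in the tray, the rod is back and the punches are in the rack. The gripper is clear of everything, so I'm handing in.

```bash
python3 -c "
from station import ctrl
print(ctrl.finish_job())"
```

```text
the job is handed in; nothing more can be done
None
```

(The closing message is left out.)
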